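Unload the cutlery basket into the utensil rack

ROBOT

A 7-joint arm with a two-finger parallel gripper is mounted at the origin on a cart in front of the work surface, level with it; the furniture and walls round the work are solid. World frame = base frame: x ahead of the robot, y to its left, z up, the work surface at z = 0. Lengths are in m, angles in degrees, forces in N, time in s.
With the tool pointing down it reaches from about 0.425 to 0.875 m from the base axis. Payload 8.4 kg.
Tool frame: the origin (TCP) lies on the centre line of the jaws, within the pads' length; the fingertips stand 17 mm ahead of it and the grasp point (between the pads) lies 2 mm behind it (ctrl.tip_extent is the distance from the TCP to the fingertips, in m); z points along the fingers, y is the line along which they close (so a half turn about z gives the same grasp; the last joint's range is limited). The gripper opens to 85 mm and grips with 20 to 120 N. Pads are 22 mm wide; open, the fingers measure 114 mm over their backs; the gripper's body (76 mm by 85 mm) begins 54 mm behind the grasp point. The pads swing forward as they close: fully open they stand 13 mm farther back than shut.
Start: joints at [-77.533, 19.091, 2.286, 83.961, -0.768, 76.965, -3.352], TCP at [0.202, 0.618, 0.248] pointing down, gripper open.
Joint ranges: [-147.57, 147.57], [-21.85, 119.76], [-74.77, 79.35], [14.55, 137.4], [-85.83, 265.84], [4.83, 119.75], [-152.11, 152.11]. Speed limits (degrees/s): [127.2, 127.2, 159.86, 159.86, 180, 180, 180].

INTERFACE

Orientations are given as a 3x3 rotation matrix whose columns are the frame's x, y, z axes.
In Python, from rig import ctrl gives the robot as it stands.
- The arm moves only by the tool send_rows, never from a script. Its argument "series" is a list of rows, each an object of numbers: "dx", "dy", "dz": the shift along the tool's x, y, z as a fraction of full scale; "ax", "ay", "az": the turn, a rotation vector about the tool's x, y, z as a fraction of full scale. In form: [{"dx": .., "dy": .., "dz": .., "ax": .., "ay": .., "az": ..}, ...]. A call has 1 to 20 rows; each row shifts and turns the commanded pose from where the row before left it, along the tool's axes as they then stand; what a row does not reach is not made up. Full scale, the value 1, is 0.02 m for a shift and 8 degrees for a turn. A row lasts 1/8 s, in which the tool goes at most 62.5 mm and 10.7 degrees, less where a joint would pass 70% of its speed; a pose out of reach is approached as far as the arm can. A call with a number of a shift or a turn outside -1 to 1 is refused whole. A call with a gripper value outside its range is refused whole. "fingers" is the closure, from 0 (fully open) to 1 (shut), set as the call begins (left out, the last holds). The fingers move at their own pace and stop on an object; the grip force is fixed at half the most. Time passes only in rows, so rows that do not move let the fingers close. It gives the time, the measured TCP pose, the force, the opening and the grip force at its end, in the units of the state.
- ctrl.get_state(): the state, without advancing time (a new reading comes with each control period).
- ctrl.get_image(name): name is "side" or "top" or "wrist"; returns (picture, depth): 384x512x3 uint8, red, green, blue; 384x512 float32, m along the optical axis (not along the pixel's ray), 0 where there is no reading.
- ctrl.camera_params(name): a dict with "camera_matrix" (3x3 intrinsics, pixels), "k1" (the pictures are not rectified: a ray, as slopes to the right and down, at radius r is drawn at 1 + k1 r^2 times it, then the intrinsics apply), "R" (3x3) and "t" (3): a world point X has camera coordinates R X + t. Camera axes: x right, y down, z forward; pixel columns grow to the right and rows downward; lengths in m; the calibration is good to about 2 mm. A picture is of the moment at which its call begins: read the wrist's pose just before it. camera_params takes no time and is no camera call; for the wrist camera it gives the pose at the moment of the call.
- ctrl.hand_in(): hands the job in; it is judged then, once.
The state is a dict: "time_s": time; "joint_pos": joint angles; "qvel": joint speeds; "joint_torque": joint torques, N m; "position": TCP position; "ee_rot": TCP orientation; "contact_force": force on the tool from outside, world axes, zero at the start; "moment": the same for the moment, N m; "gripper_width": opening from 0.0 (shut) to 1.0 (fully open); "finger_force": force on a finger pad.
Only numpy, scipy, OpenCV 4.12 (cv2) and the standard library are available. Lean on these libraries where they do the work, as an engineer would, in place of code of your own. Each camera call takes 0.05 s, during which the arm holds its last target. There are 200 camera calls.

TASK

Unload the clean cutlery basket into the wooden rack: pull out the utensils one by one and stand each, handle up, in a pocket of its own, filling the pockets in order from the one beside the tall end panel without leaving a gap, all the forks first and only then the wooden-handled tools. When the basket is empty, set it down flat in the middle of the drip board, behind its rail, and leave the spice jar and the salt tub behind the work where they are.

Things in the scene. Friction and masses are not known exactly. Their poses are not given: they have to be found in the camera images.
- fork_a: a stainless table fork, 196 mm long, 24 to 27 mm wide at the prongs, 17 mm at the handle end, 4 mm thick but bowed to 13 mm (the handle end lies 5 mm to -x of the z axis), 40 g. Stands prongs down in the basket. Origin at its lower end, in the middle of its width and thickness; z runs up along it to the handle end, y across its width, x through its thickness. It may be absent
- fork_b: a stainless table fork, 196 mm long, 24 to 27 mm wide at the prongs, 17 mm at the handle end, 4 mm thick but bowed to 13 mm (the handle end lies 5 mm to -x of the z axis), 40 g. Stands prongs down in the basket. Origin at its lower end, in the middle of its width and thickness; z runs up along it to the handle end, y across its width, x through its thickness. It may be absent
- fork_c: a stainless table fork, 196 mm long, 24 to 27 mm wide at the prongs, 17 mm at the handle end, 4 mm thick but bowed to 13 mm (the handle end lies 5 mm to -x of the z axis), 40 g. Stands prongs down in the basket. Origin at its lower end, in the middle of its width and thickness; z runs up along it to the handle end, y across its width, x through its thickness. It may be absent
- peeler: a small peeler with a riveted dark wooden handle, 169 mm long, narrow blade 21 mm wide; the handle is the upper 96 mm, 19 mm wide and 11 mm thick, 80 g. Stands head down in the basket. Origin at its lower end, in the middle of its width and thickness; z runs up along it to the handle end, y across its width, x through its thickness. It may be absent
- opener: a small opener with a riveted dark wooden handle, 158 mm long, looped head 34 mm wide; the handle is the upper 96 mm, 19 mm wide and 11 mm thick, 80 g. Stands head down in the basket. Origin at its lower end, in the middle of its width and thickness; z runs up along it to the handle end, y across its width, x through its thickness. It may be absent
- basket: a loose grey plastic cutlery basket, 68 (x) by 138 (y) mm, walls 78 mm high, 0.45 kg. Two rows of three cells beside a 28 mm spine along y; cells 17 (x) by 42 (y) mm inside, floor 12 mm up, centres at x = -22.5 or +22.5, y = -45, 0 or +45 mm. Things stand in them with their width along y and lean up to 0.15 rad. Origin at the centre of its underside, z up
- basket_grip (a point): the point to grip the basket: an upright stub on the middle of the spine, 16 mm wide (y) by 18 mm (x), its top 112 mm above the underside; this point is 98 mm above the underside
- rack: a fixed light wooden utensil rack: five open pockets in a row along y, each 28 mm (x) by 44 mm (y) inside, 48 mm apart, rim 85 mm above the worktop, pocket floors at 5 mm; the end panel at +y is taller (115 mm). Origin at the centre of its underside, z up. Wall cabinets hang over the back of the worktop from x = 0.65, z = 0.48: do not lean the wrist that way
- pocket1 (a point): centre of the floor of pocket 1 of the rack (the one beside the tall end panel); axes as the rack's
- pocket2 (a point): centre of the floor of pocket 2 of the rack; axes as the rack's
- pocket3 (a point): centre of the floor of pocket 3 of the rack; axes as the rack's
- pocket4 (a point): centre of the floor of pocket 4 of the rack; axes as the rack's
- pocket5 (a point): centre of the floor of pocket 5 of the rack (the one furthest from the tall end panel); axes as the rack's
- board_mid (a point): on a fixed wooden drip board, 88 mm (x) by 170 mm (y), 6 mm thick, with a 20 mm high, 4 mm thick rail on top along its front (-x) edge; the board lies at the front of the worktop. This point is the middle of the flat area for the basket, on its surface, 45 mm behind the rail's inner face; axes as the board's
- spice_jar: a loose glass spice jar with a dark lid, 40 mm across, 114 mm tall; a bystander. Origin at the centre of its underside
- salt_tub: a loose round salt tub with a lid, 48 mm across, 66 mm tall; a bystander. Origin at the centre of its underside

How it is judged (in metres and radians):
On the way, in this order (a step that is already met when the one before it is completed fails the run):
1. the forks stand in the first pockets of the rack, without a gap, released ((distance between fork_a and pocket1 below 0.024 m or distance between fork_a and pocket2 below 0.024 m or distance between fork_a and pocket3 below 0.024 m or distance between fork_a and pocket4 below 0.024 m or distance between fork_a and pocket5 below 0.024 m) and contact force between the fingers and fork_a below 0.1 N and (distance between fork_b and pocket1 below 0.024 m or distance between fork_b and pocket2 below 0.024 m or distance between fork_b and pocket3 below 0.024 m or distance between fork_b and pocket4 below 0.024 m or distance between fork_b and pocket5 below 0.024 m) and contact force between the fingers and fork_b below 0.1 N and (distance between fork_c and pocket1 below 0.024 m or distance between fork_c and pocket2 below 0.024 m or distance between fork_c and pocket3 below 0.024 m or distance between fork_c and pocket4 below 0.024 m or distance between fork_c and pocket5 below 0.024 m) and contact force between the fingers and fork_c below 0.1 N and (distance between any of fork_a, fork_b, fork_c and pocket1 below 0.024 m or not (distance between any of fork_a, fork_b, fork_c and pocket2 below 0.024 m)) and (distance between any of fork_a, fork_b, fork_c and pocket2 below 0.024 m or not (distance between any of fork_a, fork_b, fork_c and pocket3 below 0.024 m)) and (distance between any of fork_a, fork_b, fork_c and pocket3 below 0.024 m or not (distance between any of fork_a, fork_b, fork_c and pocket4 below 0.024 m)) and (distance between any of fork_a, fork_b, fork_c and pocket4 below 0.024 m or not (distance between any of fork_a, fork_b, fork_c and pocket5 below 0.024 m))), for 0.3 s.
2. every wooden-handled tool stands in a pocket of the rack, released ((distance between peeler and pocket1 below 0.024 m or distance between peeler and pocket2 below 0.024 m or distance between peeler and pocket3 below 0.024 m or distance between peeler and pocket4 below 0.024 m or distance between peeler and pocket5 below 0.024 m) and contact force between the fingers and peeler below 0.1 N and (distance between opener and pocket1 below 0.024 m or distance between opener and pocket2 below 0.024 m or distance between opener and pocket3 below 0.024 m or distance between opener and pocket4 below 0.024 m or distance between opener and pocket5 below 0.024 m) and contact force between the fingers and opener below 0.1 N), for 0.3 s.
3. the empty basket stands flat on the drip board, released (horizontal distance between basket and board_mid below 0.03 m and height (world z) of basket between 0.003 and 0.012 m and angle between basket's own z axis and vertical below 0.08 rad and contact force between the fingers and basket below 0.1 N), for 0.3 s.
At the end, for the whole second after the job is handed in: Each utensil present stands head down in its own pocket (lower end within 24 mm of the centre of the pocket's floor); pockets filled from the tall end without a gap, forks before tools; basket flat on the drip board within 30 mm of its middle; all released and at rest (all of step 3 and (distance between fork_a and pocket1 below 0.024 m or distance between fork_a and pocket2 below 0.024 m or distance between fork_a and pocket3 below 0.024 m or distance between fork_a and pocket4 below 0.024 m or distance between fork_a and pocket5 below 0.024 m) and (distance between fork_b and pocket1 below 0.024 m or distance between fork_b and pocket2 below 0.024 m or distance between fork_b and pocket3 below 0.024 m or distance between fork_b and pocket4 below 0.024 m or distance between fork_b and pocket5 below 0.024 m) and (distance between fork_c and pocket1 below 0.024 m or distance between fork_c and pocket2 below 0.024 m or distance between fork_c and pocket3 below 0.024 m or distance between fork_c and pocket4 below 0.024 m or distance between fork_c and pocket5 below 0.024 m) and (distance between peeler and pocket1 below 0.024 m or distance between peeler and pocket2 below 0.024 m or distance between peeler and pocket3 below 0.024 m or distance between peeler and pocket4 below 0.024 m or distance between peeler and pocket5 below 0.024 m) and (distance between opener and pocket1 below 0.024 m or distance between opener and pocket2 below 0.024 m or distance between opener and pocket3 below 0.024 m or distance between opener and pocket4 below 0.024 m or distance between opener and pocket5 below 0.024 m) and linear speed of each of fork_a, fork_b, fork_c, peeler, opener, basket below 0.03 m/s and horizontal distance between fork_a and fork_b above 0.024 m and horizontal distance between each of fork_a, fork_b and fork_c above 0.024 m and horizontal distance between each of fork_a, fork_b, fork_c and peeler above 0.024 m and horizontal distance between each of fork_a, fork_b, fork_c, peeler and opener above 0.024 m and (distance between any of fork_a, fork_b, fork_c, peeler, opener and pocket1 below 0.024 m or not (distance between any of fork_a, fork_b, fork_c, peeler, opener and pocket2 below 0.024 m)) and (distance between any of fork_a, fork_b, fork_c, peeler, opener and pocket2 below 0.024 m or not (distance between any of fork_a, fork_b, fork_c, peeler, opener and pocket3 below 0.024 m)) and (distance between any of fork_a, fork_b, fork_c, peeler, opener and pocket3 below 0.024 m or not (distance between any of fork_a, fork_b, fork_c, peeler, opener and pocket4 below 0.024 m)) and (distance between any of fork_a, fork_b, fork_c, peeler, opener and pocket4 below 0.024 m or not (distance between any of fork_a, fork_b, fork_c, peeler, opener and pocket5 below 0.024 m)) and (distance between any of fork_a, fork_b, fork_c and pocket1 below 0.024 m or not (distance between any of fork_a, fork_b, fork_c and pocket2 below 0.024 m)) and (distance between any of fork_a, fork_b, fork_c and pocket2 below 0.024 m or not (distance between any of fork_a, fork_b, fork_c and pocket3 below 0.024 m)) and (distance between any of fork_a, fork_b, fork_c and pocket3 below 0.024 m or not (distance between any of fork_a, fork_b, fork_c and pocket4 below 0.024 m)) and (distance between any of fork_a, fork_b, fork_c and pocket4 below 0.024 m or not (distance between any of fork_a, fork_b, fork_c and pocket5 below 0.024 m))); the robot touches nothing.
It fails at once if the spice jar was moved more than 40 mm (distance of spice_jar from where it was at the start of the episode above 0.04 m).
It fails at once if the salt tub was moved more than 40 mm (distance of salt_tub from where it was at the start of the episode above 0.04 m).
Of fork_a, fork_b, fork_c, peeler, opener only 3 to 5 are there at a start; the rules pass over those that are not, and their reading is None.
At some moment in a run one of basket may be knocked a few centimetres aside while the robot is not near it.
It also fails if it takes over 210 s, if anything falls off the work surface, if the arm or the gripper's body presses on something with over 40 N, if the wrist force passes 120 N, or if a joint passes its speed limit or range.

## Working session

There is one attempt and no reset: what is moved stays moved. The work goes in short steps, Python scripts to look and compute and a tool call to move; the robot and the scene stay as the last step left them, time stands still between calls to the robot, and variables do not carry over. Pictures are saved under pics/ and viewed, at most 14 in all, crops included, and the job is handed in when it is done.

Besides the shell and the picture viewer there is one more tool, called after "Request:" as name(argument=value, ...), one argument or row to a line, values as JSON. send_rows: Moves the arm, as the interface text tells. Shift numbers are shares of 0.02 m and turn numbers shares of 8 degrees, none past 1 either way. Its arguments: {"type":"object","properties":{"series":{"type":"array"},"fingers":{"type":"number"}},"required":["series"]}

```bash
ls; mkdir -p pics; cat > h.py <<'E'
import numpy as np, cv2
from rig import ctrl
def cam(n):
    p=ctrl.camera_params(n); return np.array(p["camera_matrix"]),p["k1"],np.array(p["R"]),np.array(p["t"])
def rays(c,uv):
    K,k1,R,t=c; uv=np.atleast_2d(np.array(uv,float))
    d=cv2.undistortPoints(uv[:,None],K,np.array([k1,0,0,0,0.]))[:,0]
    return -R.T@t, np.c_[d,np.ones(len(d))]@R
def onz(c,uv,z):
    o,d=rays(c,uv); return o+d*((z-o[2])/d[:,2])[:,None]
def pts(c,uv,depth):
    o,d=rays(c,uv); z=np.array([depth[int(v),int(u)] for u,v in np.atleast_2d(uv)]); return o+d*z[:,None]
def cloud(c,depth):
    v,u=np.mgrid[:384,:512]; o,d=rays(c,np.c_[u.ravel(),v.ravel()]); P=o+d*depth.reshape(-1,1); P[depth.ravel()==0]=np.nan
    return P.reshape(384,512,3)
def proj(c,X):
    K,k1,R,t=c; return cv2.projectPoints(np.atleast_2d(X).astype(float),cv2.Rodrigues(R)[0],t,K,np.array([k1,0,0,0,0.]))[0][:,0]
def snap(n,f=None):
    c=cam(n); im,d=ctrl.get_image(n)
    if f: cv2.imwrite(f"pics/{f}.png",im[:,:,::-1])
    np.savez(f"/tmp/{n}.npz",im=im,d=d); return c,im,d
E
python3 - <<'E'
from h import *
s=ctrl.get_state(); print(s["position"],np.round(s["ee_rot"],3).tolist(),s["time_s"],ctrl.tip_extent)
a=snap("side","side0")[1]; b=snap("top","top0")[1]
for n in("side","top"):
    c=cam(n); print(n,-c[2].T@c[3],c[2][2],c[0][0,0])
E
```

```text
pics
[0.20239385 0.61722881 0.24739719] [[-0.95, 0.312, -0.0], [0.312, 0.95, -0.002], [-0.0, -0.002, -1.0]] 0.0 0.017
side [ 0.15470171 -0.90530121  0.40731946] [ 0.4730202   0.78630831 -0.39745582] 372.4802031271266
top [ 0.48090587 -0.25377129  0.91765113] [ 0.06573138  0.02674558 -0.99747885] 370.7305335158946
```

View pics/side0.png

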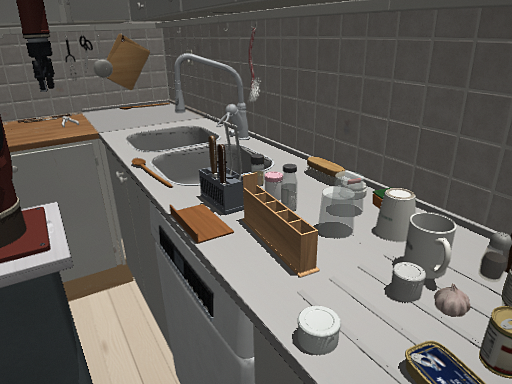

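View pics/top0.png

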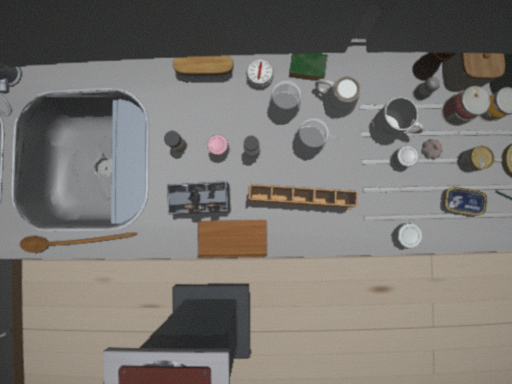

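The side view shows the basket at about (222,188) with utensils standing up out of it, the rack at (280,225), and the board at (200,222). In the top view they are at (198,198), (303,196) and (232,238). I'll measure and enlarge these next.

```bash
python3 - <<'E'
from h import *
c=cam("top"); z=np.load("/tmp/top.npz"); P=cloud(c,z["d"]); 
for n,(u0,v0,u1,v1) in dict(basket=(155,170,240,222),rack=(242,175,365,215),board=(190,215,275,262)).items():
    Q=P[v0:v1,u0:u1].reshape(-1,3); hi=[.05,.07,.003][n=="board" and 2 or n=="rack"]
    hh=.12 if n=="rack" else (.085 if n=="basket" else .012)
    M=((P[...,2]>hi)&(P[...,2]<hh)).astype(np.uint8)
    W=np.zeros_like(M); W[v0:v1,u0:u1]=M[v0:v1,u0:u1]
    q=P[W>0]; r=cv2.minAreaRect((q[:,:2]*1000).astype(np.float32)); print(n,len(q),r,np.percentile(q[:,2],[5,50,95]))
for u,v in [(218,145),(173,140),(251,146),(302,195)]: print(u,v,pts(c,[(u,v)],z["d"])[0].round(3))
Q=P[170:222,155:240].reshape(-1,3);Q=Q[Q[:,2]>.095]; print(len(Q),Q[:: max(1,len(Q)//40)].round(3).tolist())
t=cv2.resize(z["im"][170:265,150:370,::-1],None,fx=3.6,fy=3.6,interpolation=3)
s=cv2.resize(np.load("/tmp/side.npz")["im"][95:275,160:330,::-1],None,fx=3.2,fy=3.2,interpolation=3)
cv2.imwrite("pics/tc.png",cv2.convertScaleAbs(t,alpha=1.7)); cv2.imwrite("pics/sc.png",cv2.convertScaleAbs(s,alpha=1.5))
E
```

```text
basket 1075 ((527.1541748046875, -102.13663482666016), (68.63013458251953, 137.35211181640625), 2.3416588306427) [0.05858382 0.07713062 0.08005826]
rack 653 ((527.7310791015625, -343.9832763671875), (245.04640197753906, 36.41426467895508), 85.13520050048828) [0.07345623 0.0839198  0.10298773]
board 2269 ((433.2092590332031, -175.28939819335938), (207.57611083984375, 105.74188995361328), 89.05024719238281) [0.00344861 0.00559997 0.00835383]
218 145 [ 0.649 -0.151  0.065]
173 140 [ 0.659 -0.051  0.088]
251 146 [ 0.635 -0.23   0.115]
302 195 [ 0.532 -0.35   0.004]
286 [[0.551, -0.14, 0.169], [0.553, -0.151, 0.143], [0.551, -0.108, 0.152], [0.545, -0.145, 0.209], [0.545, -0.095, 0.205], [0.544, -0.109, 0.207], [0.537, -0.105, 0.111], [0.535, -0.103, 0.112], [0.533, -0.101, 0.113], [0.531, -0.096, 0.112], [0.53, -0.112, 0.112], [0.528, -0.107, 0.112], [0.526, -0.103, 0.114], [0.524, -0.098, 0.111], [0.525, -0.111, 0.098], [0.522, -0.11, 0.115], [0.52, -0.105, 0.114], [0.518, -0.1, 0.11], [0.513, -0.155, 0.158], [0.51, -0.148, 0.171], [0.509, -0.097, 0.178], [0.508, -0.111, 0.179], [0.508, -0.142, 0.168], [0.508, -0.156, 0.163], [0.507, -0.103, 0.18], [0.507, -0.114, 0.163], [0.506, -0.144, 0.171], [0.506, -0.157, 0.161], [0.505, -0.105, 0.179], [0.505, -0.115, 0.154], [0.504, -0.146, 0.168], [0.504, -0.158, 0.152], [0.502, -0.108, 0.181], [0.503, -0.114, 0.138], [0.502, -0.148, 0.169], [0.503, -0.157, 0.124], [0.5, -0.107, 0.18], [0.501, -0.114, 0.14], [0.501, -0.146, 0.125], [0.499, -0.097, 0.16], [0.499, -0.107, 0.136]]
```

View pics/tc.png

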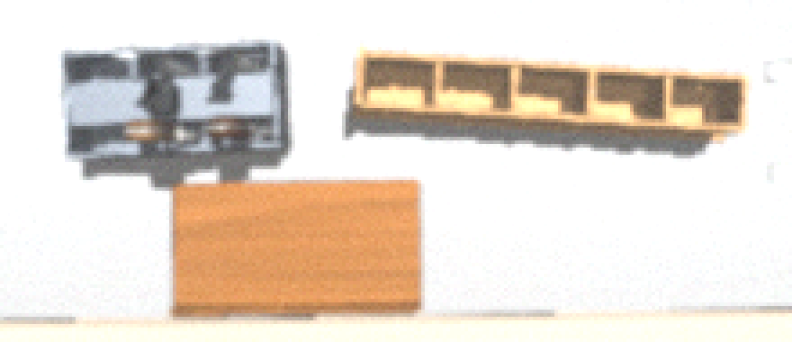

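View pics/sc.png

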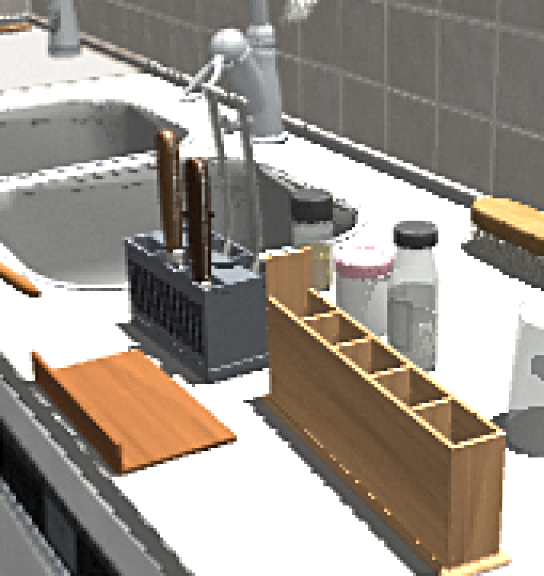

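```bash
python3 - <<'E'
from h import *
c=cam("side"); z=np.load("/tmp/side.npz"); P=cloud(c,z["d"]).reshape(-1,3)
c=cam("top"); T=cloud(c,np.load("/tmp/top.npz")["d"]).reshape(-1,3)
for Q in(P,T):
    Q=Q[(Q[:,2]>.15)&(Q[:,0]>.25)&(Q[:,0]<.75)&(Q[:,1]>-.6)&(Q[:,1]<.7)]
    b=np.unique((Q/.05).round().astype(int),axis=0,return_counts=True); 
    for k,n in zip(*b):
        if n>3: print((k*.05).round(2),n)
    print()
E
```

```text
[ 0.5  -0.15  0.15] 74
[ 0.5  -0.1   0.15] 77
[ 0.5 -0.1  0.2] 24
[ 0.55 -0.15  0.15] 30
[ 0.55 -0.15  0.2 ] 51
[ 0.55 -0.1   0.15] 27
[ 0.55 -0.1   0.2 ] 47
[0.65 0.25 0.5 ] 4
[0.65 0.3  0.5 ] 9
[0.65 0.35 0.5 ] 18
[0.65 0.4  0.5 ] 7
[0.65 0.5  0.15] 63
[0.65 0.5  0.2 ] 93
[0.65 0.5  0.25] 79
[0.65 0.5  0.3 ] 89
[0.65 0.5  0.35] 21
[0.65 0.6  0.5 ] 5
[0.7 0.  0.5] 33
[0.7  0.05 0.5 ] 50
[0.7 0.1 0.5] 58
[0.7  0.15 0.5 ] 58
[0.7 0.2 0.5] 67
[0.7  0.25 0.5 ] 62
[0.7 0.3 0.5] 66
[0.7  0.35 0.5 ] 55
[0.7 0.4 0.5] 61
[0.7  0.45 0.3 ] 9
[0.7  0.45 0.35] 9
[0.7  0.45 0.5 ] 72
[0.7 0.5 0.3] 14
[0.7  0.5  0.35] 53
[0.7 0.5 0.5] 69
[0.7  0.5  0.55] 5
[0.7  0.55 0.5 ] 61
[0.7  0.55 0.55] 9
[0.7 0.6 0.5] 49
[0.7  0.6  0.55] 10
[0.7  0.65 0.5 ] 54
[0.7  0.65 0.55] 15
[0.7 0.7 0.5] 21
[0.7  0.7  0.55] 10
[ 0.75 -0.05  0.5 ] 10
[0.75 0.   0.5 ] 10
[0.75 0.05 0.5 ] 17
[0.75 0.1  0.5 ] 11
[0.75 0.15 0.5 ] 8
[0.75 0.2  0.5 ] 10
[0.75 0.25 0.5 ] 11
[0.75 0.3  0.5 ] 6
[0.75 0.35 0.5 ] 5
[0.75 0.4  0.5 ] 7
[0.75 0.45 0.3 ] 33
[0.75 0.45 0.35] 8
[0.75 0.45 0.5 ] 7
[0.75 0.5  0.5 ] 7
[0.75 0.55 0.5 ] 5
[0
[... 1218 characters left out ...]
726
[ 0.7  -0.4   0.55] 1270
[ 0.7 -0.4  0.6] 692
[ 0.7  -0.35  0.5 ] 467
[ 0.7  -0.35  0.55] 875
[ 0.7  -0.35  0.6 ] 446
[ 0.7 -0.3  0.5] 598
[ 0.7  -0.3   0.55] 1037
[ 0.7 -0.3  0.6] 742
[ 0.7  -0.25  0.5 ] 509
[ 0.7  -0.25  0.55] 1069
[ 0.7  -0.25  0.6 ] 800
[ 0.7 -0.2  0.5] 557
[ 0.7  -0.2   0.55] 1018
[ 0.7 -0.2  0.6] 885
[ 0.7  -0.15  0.5 ] 567
[ 0.7  -0.15  0.55] 1006
[ 0.7  -0.15  0.6 ] 1030
[ 0.7 -0.1  0.5] 537
[ 0.7  -0.1   0.55] 976
[ 0.7 -0.1  0.6] 1155
[ 0.7  -0.05  0.5 ] 503
[ 0.7  -0.05  0.55] 906
[ 0.7  -0.05  0.6 ] 1303
[ 0.7  -0.05  0.65] 41
[0.7 0.  0.5] 470
[0.7  0.   0.55] 827
[0.7 0.  0.6] 545
[0.7  0.   0.65] 10
[0.7  0.05 0.5 ] 348
[0.7  0.05 0.55] 161
[0.7 0.1 0.5] 5
```

Request:
send_rows(
  series=[
    {"az": 0.998, "dz": -0.5},
    {"az": 0.998, "dz": -0.5},
    {"az": 0.998, "dz": -0.5},
    {"az": 0.998, "dz": -0.5},
    {"az": 0.998, "dz": -0.5},
    {"az": 0.998, "dz": -0.5},
    {"az": 0.998, "dz": -0.5},
    {"az": 0.998, "dz": -0.5},
    {"az": 0.998, "dz": -0.5},
    {},
  ],
)

```text
invalid input
```

Request:
send_rows(
  series=[
    {"dx": 0, "dy": 0, "dz": -0.5, "ax": 0, "ay": 0, "az": 0.998},
    {"dx": 0, "dy": 0, "dz": -0.5, "ax": 0, "ay": 0, "az": 0.998},
    {"dx": 0, "dy": 0, "dz": -0.5, "ax": 0, "ay": 0, "az": 0.998},
    {"dx": 0, "dy": 0, "dz": -0.5, "ax": 0, "ay": 0, "az": 0.998},
    {"dx": 0, "dy": 0, "dz": -0.5, "ax": 0, "ay": 0, "az": 0.998},
    {"dx": 0, "dy": 0, "dz": -0.5, "ax": 0, "ay": 0, "az": 0.998},
    {"dx": 0, "dy": 0, "dz": -0.5, "ax": 0, "ay": 0, "az": 0.998},
    {"dx": 0, "dy": 0, "dz": -0.5, "ax": 0, "ay": 0, "az": 0.998},
    {"dx": 0, "dy": 0, "dz": -0.5, "ax": 0, "ay": 0, "az": 0.998},
    {"dx": 0, "dy": 0, "dz": 0, "ax": 0, "ay": 0, "az": 0},
  ],
)

```text
time_s: 1.35
position: [0.2025, 0.6178, 0.3386]
ee_rot: [[-0.001, 1.0, 0.0], [1.0, 0.001, 0.001], [0.001, 0.0, -1.0]]
contact_force: [-0.3, -0.2, -1.0]
gripper_width: 0.997
finger_force: 0.0
```

Request:
send_rows(
  series=[
    {"dx": -0.95, "dy": 0.8},
    {"dx": -0.95, "dy": 0.8},
    {"dx": -0.95, "dy": 0.8},
    {"dx": -0.95, "dy": 0.8},
    {"dx": -0.95, "dy": 0.8},
    {"dx": -0.95, "dy": 0.8},
    {"dx": -0.95, "dy": 0.8},
    {"dx": -0.95, "dy": 0.8},
    {"dx": -0.95, "dy": 0.8},
    {"dx": -0.95, "dy": 0.8},
    {"dx": -0.95, "dy": 0.8},
    {"dx": -0.95, "dy": 0.8},
    {"dx": -0.95, "dy": 0.8},
    {"dx": -0.95, "dy": 0.8},
    {"dx": -1},
    {"dx": -1},
    {"dx": -1},
    {"dx": -1},
    {"dx": -1},
    {"dx": -1},
  ],
)

```text
invalid input
```

Request:
send_rows(
  series=[
    {"dx": -1},
    {"dx": -1},
    {"dx": -1},
    {"dx": -1},
    {"dx": -1},
    {"dx": -1},
    {"dx": -1},
    {"dx": -1},
    {"dx": -1},
    {"dx": -1},
    {"dx": -1},
    {"dx": -1},
    {"dx": -1},
    {"dx": -1},
    {"dx": -1},
    {"dx": -1},
    {"dx": -0.5},
    {"dx": 0},
  ],
)

```text
invalid input
```

```bash
python3 - <<'E'
from h import *
s=ctrl.get_state(); print(s["position"],s["time_s"],np.round(s["joint_pos"]))
c,im,d=snap("wrist","w1"); print(-c[2].T@c[3],c[2])
E
```

```text
[0.20250067 0.61780291 0.33860944] 1.35 [-85.  18.  12.  76.  -4.  87. -73.]
[0.20268562 0.6926821  0.4643949 ] [[ 9.99997948e-01  1.92753766e-03 -6.23574196e-04]
 [ 2.02576741e-03 -9.54829047e-01  2.97148763e-01]
 [-2.26413228e-05 -2.97149417e-01 -9.54830992e-01]]
```

View pics/w1.png

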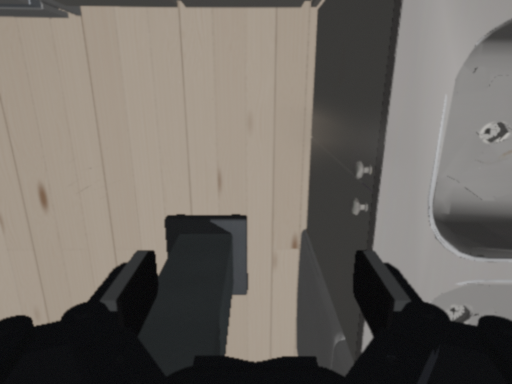

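The full row form is needed; this wrist picture shows only the floor and the sink edge. Redo the moves.

Request:
send_rows(
  series=[
    {"dx": -0.95, "dy": 0.8, "dz": 0, "ax": 0, "ay": 0, "az": 0},
    {"dx": -0.95, "dy": 0.8, "dz": 0, "ax": 0, "ay": 0, "az": 0},
    {"dx": -0.95, "dy": 0.8, "dz": 0, "ax": 0, "ay": 0, "az": 0},
    {"dx": -0.95, "dy": 0.8, "dz": 0, "ax": 0, "ay": 0, "az": 0},
    {"dx": -0.95, "dy": 0.8, "dz": 0, "ax": 0, "ay": 0, "az": 0},
    {"dx": -0.95, "dy": 0.8, "dz": 0, "ax": 0, "ay": 0, "az": 0},
    {"dx": -0.95, "dy": 0.8, "dz": 0, "ax": 0, "ay": 0, "az": 0},
    {"dx": -0.95, "dy": 0.8, "dz": 0, "ax": 0, "ay": 0, "az": 0},
    {"dx": -0.95, "dy": 0.8, "dz": 0, "ax": 0, "ay": 0, "az": 0},
    {"dx": -0.95, "dy": 0.8, "dz": 0, "ax": 0, "ay": 0, "az": 0},
    {"dx": -0.95, "dy": 0.8, "dz": 0, "ax": 0, "ay": 0, "az": 0},
    {"dx": -0.95, "dy": 0.8, "dz": 0, "ax": 0, "ay": 0, "az": 0},
    {"dx": -0.95, "dy": 0.8, "dz": 0, "ax": 0, "ay": 0, "az": 0},
    {"dx": -0.95, "dy": 0.8, "dz": 0, "ax": 0, "ay": 0, "az": 0},
    {"dx": -1, "dy": 0, "dz": 0, "ax": 0, "ay": 0, "az": 0},
    {"dx": -1, "dy": 0, "dz": 0, "ax": 0, "ay": 0, "az": 0},
    {"dx": -1, "dy": 0, "dz": 0, "ax": 0, "ay": 0, "az": 0},
    {"dx": -1, "dy": 0, "dz": 0, "ax": 0, "ay": 0, "az": 0},
    {"dx": -1, "dy": 0, "dz": 0, "ax": 0, "ay": 0, "az": 0},
    {"dx": -1, "dy": 0, "dz": 0, "ax": 0, "ay": 0, "az": 0},
  ],
)

```text
time_s: 3.9
position: [0.4264, 0.2303, 0.3384]
ee_rot: [[0.0, 1.0, 0.0], [1.0, -0.0, 0.0], [0.0, 0.0, -1.0]]
contact_force: [0.3, 0.2, -0.2]
gripper_width: 1.001
finger_force: 0.0
```

Request:
send_rows(
  series=[
    {"dx": -1, "dy": 0.2, "dz": 0, "ax": 0, "ay": 0, "az": 0},
    {"dx": -1, "dy": 0.2, "dz": 0, "ax": 0, "ay": 0, "az": 0},
    {"dx": -1, "dy": 0.2, "dz": 0, "ax": 0, "ay": 0, "az": 0},
    {"dx": -1, "dy": 0.2, "dz": 0, "ax": 0, "ay": 0, "az": 0},
    {"dx": -1, "dy": 0.2, "dz": 0, "ax": 0, "ay": 0, "az": 0},
    {"dx": -1, "dy": 0.2, "dz": 0, "ax": 0, "ay": 0, "az": 0},
    {"dx": -1, "dy": 0.2, "dz": 0, "ax": 0, "ay": 0, "az": 0},
    {"dx": -1, "dy": 0.2, "dz": 0, "ax": 0, "ay": 0, "az": 0},
    {"dx": -1, "dy": 0.2, "dz": 0, "ax": 0, "ay": 0, "az": 0},
    {"dx": -1, "dy": 0.2, "dz": 0, "ax": 0, "ay": 0, "az": 0},
    {"dx": -1, "dy": 0.2, "dz": 0, "ax": 0, "ay": 0, "az": 0},
    {"dx": -1, "dy": 0.2, "dz": 0, "ax": 0, "ay": 0, "az": 0},
    {"dx": -1, "dy": 0.2, "dz": 0, "ax": 0, "ay": 0, "az": 0},
    {"dx": -1, "dy": 0.2, "dz": 0, "ax": 0, "ay": 0, "az": 0},
    {"dx": -1, "dy": 0.2, "dz": 0, "ax": 0, "ay": 0, "az": 0},
    {"dx": 0, "dy": 0, "dz": 0, "ax": 0, "ay": 0, "az": 0},
  ],
)

```text
time_s: 5.9
position: [0.4863, -0.0703, 0.3384]
ee_rot: [[0.003, 1.0, 0.0], [1.0, -0.003, -0.0], [-0.0, 0.0, -1.0]]
contact_force: [0.7, 0.7, -0.4]
gripper_width: 1.0
finger_force: 0.0
```

```bash
python3 - <<'E'
from h import *
s=ctrl.get_state(); print(s["position"],s["time_s"],np.round(s["joint_pos"]))
c,im,d=snap("wrist","w2"); print(-c[2].T@c[3],c[2][2]); np.save("/tmp/w2c.npy",np.array(c,dtype=object),allow_pickle=True)
E
```

```text
[ 0.48631572 -0.07032602  0.33841207] 5.9 [-49.  -6.  49.  99.   4.  85.  -0.]
[0.48679783 0.00466896 0.46410801] [-0.00135923 -0.29799605 -0.95456613]
```

View pics/w2.png

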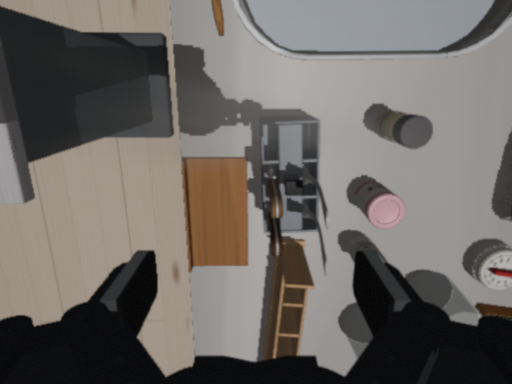

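Wrist view: the board is at (217,212), the basket at (290,175), the dark tools at (274,200) and (277,240), and the two forks at (318,200) and (320,245). The +y cells are empty. The rack is at (290,300).

```bash
cat > fit.py <<'E'
from h import *
def line(Q,name,zs):
    # robust line fit x(z),y(z)
    k=np.ones(len(Q),bool)
    for _ in range(5):
        A=np.c_[np.ones(k.sum()),Q[k,2]]; S=np.linalg.lstsq(A,Q[k,:2],rcond=None)[0]
        r=np.linalg.norm(Q[:,:2]-np.c_[np.ones(len(Q)),Q[:,2]]@S,axis=1); k=r<max(.006,1.5*np.median(r))
    print(name,len(Q),"ztop",np.percentile(Q[k,2],98).round(4),[(z,(np.array([1,z])@S).round(4).tolist()) for z in zs],"slope",S[1].round(3))
E
python3 - <<'E'
from fit import *
C={n:cam(n) for n in("side","top","wrist")}; D={n:np.load(f"/tmp/{n}.npz") for n in C}
P={n:cloud(C[n],D[n]["d"]) for n in C}
boxes=dict(forkL=(.53,.575,-.128,-.085),forkR=(.53,.575,-.175,-.128),toolL=(.48,.525,-.128,-.085),toolR=(.48,.525,-.175,-.128))
for n in C:
    for k,(a,b,e,f) in boxes.items():
        Q=P[n].reshape(-1,3); Q=Q[(Q[:,0]>a)&(Q[:,0]<b)&(Q[:,1]>e)&(Q[:,1]<f)&(Q[:,2]>.118)&(Q[:,2]<.25)]
        if len(Q)>12: line(Q,n+" "+k,[.08,.16,.2])
# board by colour, wrist & top
for n,roi in(("wrist",(150,140,262,290)),("top",(185,215,280,262))):
    im=D[n]["im"]; h=cv2.cvtColor(im,cv2.COLOR_RGB2HSV); m=((h[...,0]<18)&(h[...,1]>130)&(h[...,2]>45)).astype(np.uint8)
    w=np.zeros_like(m); u0,v0,u1,v1=roi; w[v0:v1,u0:u1]=m[v0:v1,u0:u1]
    k=cv2.connectedComponentsWithStats(w); i=1+np.argmax(k[2][1:,4]); v,u=np.nonzero(k[1]==i)
    X=onz(C[n],np.c_[u,v],.006); print(n,"board",cv2.minAreaRect((X[:,:2]*1000).astype(np.float32)),len(u))
    q=P[n][v,u]; r=q[(q[:,2]>.016)&(q[:,2]<.032)]; print(" rail pts",len(r),np.nanpercentile(r,[10,50,90],axis=0).round(3).tolist() if len(r) else "")
    print(" board z",np.nanmedian(q[:,2]))
# basket & rack rims in wrist and top
for n in("wrist","top"):
    Q=P[n].reshape(-1,3)
    for nm,b,zz in(("basket",(.47,.59,-.19,-.01),(.068,.088)),("rack",(.47,.6,-.5,-.2),(.078,.092)),("panel",(.47,.6,-.3,-.19),(.105,.123)),("stub",(.51,.55,-.13,-.08),(.105,.12))):
        q=Q[(Q[:,0]>b[0])&(Q[:,0]<b[1])&(Q[:,1]>b[2])&(Q[:,1]<b[3])&(Q[:,2]>zz[0])&(Q[:,2]<zz[1])]
        if len(q)>5: print(n,nm,len(q),[np.round(x,1) for x in cv2.minAreaRect((q[:,:2]*1000).astype(np.float32))],np.median(q,axis=0).round(4))
E
```

```text
side forkL 103 ztop 0.2084 [(0.08, [0.5589, -0.1011]), (0.16, [0.5499, -0.1033]), (0.2, [0.5454, -0.1044])] slope [-0.113 -0.027]
side forkR 110 ztop 0.2087 [(0.08, [0.5605, -0.1471]), (0.16, [0.5516, -0.1482]), (0.2, [0.5471, -0.1487])] slope [-0.112 -0.014]
side toolL 189 ztop 0.1813 [(0.08, [0.5042, -0.1128]), (0.16, [0.5042, -0.1114]), (0.2, [0.5041, -0.1107])] slope [-0.     0.018]
side toolR 175 ztop 0.1703 [(0.08, [0.5062, -0.159]), (0.16, [0.5056, -0.1562]), (0.2, [0.5054, -0.1548])] slope [-0.006  0.035]
top forkL 18 ztop 0.2082 [(0.08, [0.5596, -0.1085]), (0.16, [0.5501, -0.1072]), (0.2, [0.5454, -0.1065])] slope [-0.118  0.017]
top forkR 15 ztop 0.2093 [(0.08, [0.5619, -0.1576]), (0.16, [0.552, -0.1512]), (0.2, [0.547, -0.148])] slope [-0.124  0.08 ]
top toolL 83 ztop 0.181 [(0.08, [0.5026, -0.1187]), (0.16, [0.5044, -0.1107]), (0.2, [0.5054, -0.1067])] slope [0.024 0.1  ]
top toolR 70 ztop 0.1709 [(0.08, [0.5065, -0.1699]), (0.16, [0.5067, -0.1527]), (0.2, [0.5068, -0.1441])] slope [0.002 0.215]
wrist forkL 191 ztop 0.2085 [(0.08, [0.5589, -0.098]), (0.16, [0.5505, -0.096
[... 1049 characters left out ...]
 array([137.6,  37.1]), np.float64(85.6)] [ 0.5339 -0.2747  0.0843]
wrist panel 209 [array([ 539.5, -221.9]), array([ 4.9, 35.9]), np.float64(85.6)] [ 0.5396 -0.2211  0.1125]
wrist stub 301 [array([ 524.2, -100.3]), array([17.6, 28.4]), np.float64(89.0)] [ 0.5278 -0.0996  0.1127]
top basket 942 [array([ 527.3, -102.1]), array([ 68.2, 137.4]), np.float64(2.3)] [ 0.5278 -0.1114  0.0775]
top rack 539 [array([ 527.6, -345.9]), array([241.1,  36.3]), np.float64(85.2)] [ 0.5252 -0.3555  0.0841]
top panel 32 [array([ 537.8, -224. ]), array([ 3.8, 32.8]), np.float64(83.1)] [ 0.5381 -0.2239  0.1148]
top stub 75 [array([ 527.4, -104.1]), array([16.3, 19.9]), np.float64(88.8)] [ 0.5263 -0.1047  0.1124]
```

```bash
cat > go.py <<'E'
from h import *
import sys
def d(target,R=None):
    s=ctrl.get_state(); R=np.array(s["ee_rot"]) if R is None else R
    u=R.T@(np.array(target)-s["position"])/.02
    print("tool units",u.round(2),"rows>=",int(np.ceil(abs(u).max())),"t",s["time_s"])
def rotd(yaw,tilt):
    """rotation vector (units) to: tool y = yaw deg from world x, tilted: tool z leans `tilt` deg to +x"""
    from scipy.spatial.transform import Rotation as Q
    B=np.array([[0,1,0],[1,0,0],[0,0,-1.]])
    T=(Q.from_euler("z",yaw,degrees=True).as_matrix()@B)@Q.from_euler("x",-tilt,degrees=True).as_matrix()
    s=ctrl.get_state(); print("rot units",(Q.from_matrix(np.array(s["ee_rot"]).T@T).as_rotvec(degrees=True)/8).round(2)); return T
if __name__=="__main__":
    a=list(map(float,sys.argv[1:])); T=rotd(a[3],a[4]); d(a[:3],T)
E
python3 go.py .546 -.101 .245 2.3 6.4;python3 go.py .546 -.101 .196 2.3 6.4
```

```text
rot units [-0.8   0.02 -0.3 ]
tool units [-1.72  2.38  4.96] rows>= 5 t 5.95
rot units [-0.8   0.02 -0.3 ]
tool units [-1.72  2.11  7.4 ] rows>= 8 t 5.95
```

Request:
send_rows(
  fingers=0.65,
  series=[
    {"dx": 0, "dy": 0, "dz": 0, "ax": -0.8, "ay": 0.02, "az": -0.3},
    {"dx": -0.34, "dy": 0.48, "dz": 0.99, "ax": 0, "ay": 0, "az": 0},
    {"dx": -0.34, "dy": 0.48, "dz": 0.99, "ax": 0, "ay": 0, "az": 0},
    {"dx": -0.34, "dy": 0.48, "dz": 0.99, "ax": 0, "ay": 0, "az": 0},
    {"dx": -0.35, "dy": 0.47, "dz": 0.99, "ax": 0, "ay": 0, "az": 0},
    {"dx": -0.35, "dy": 0.47, "dz": 0.99, "ax": 0, "ay": 0, "az": 0},
    {"dx": 0, "dy": 0, "dz": 0, "ax": 0, "ay": 0, "az": 0},
    {"dx": 0, "dy": 0, "dz": 0, "ax": 0, "ay": 0, "az": 0},
  ],
)

```text
time_s: 6.95
position: [0.546, -0.0996, 0.2457]
ee_rot: [[-0.042, 0.993, 0.111], [0.999, 0.042, 0.005], [0.0, 0.111, -0.994]]
contact_force: [0.1, -0.8, -0.1]
gripper_width: 0.348
finger_force: 0.0
```

```bash
python3 go.py .546 -.101 .196 2.3 6.4; python3 - <<'E'
from h import *
c,im,d=snap("wrist","w3"); print(proj(c,[[.546,-.101,.197],[.546,-.101,.208]]), ctrl.get_state()["gripper_width"],np.round(ctrl.get_state()["joint_pos"]))
E
```

```text
rot units [-0.   -0.01  0.02]
tool units [-0.07 -0.28  2.47] rows>= 3 t 6.95
[[244.91636965 227.7450134 ]
 [246.61136152 236.04048773]] 0.35235306851151577 [-48.   4.  58. 105.  -5.  67.  14.]
```

View pics/w3.png

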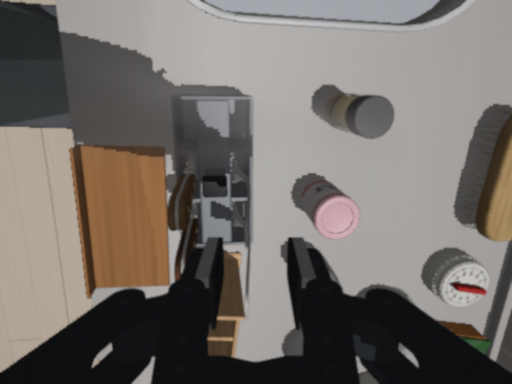

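The view shows fork L running from (232,155) towards (246,236), between the open fingers at u 217 and 297, so it's consistent with the measurement. Descend and close.

Request:
send_rows(
  series=[
    {"dx": -0.03, "dy": -0.14, "dz": 0.8, "ax": 0, "ay": 0, "az": 0},
    {"dx": -0.02, "dy": -0.14, "dz": 0.8, "ax": 0, "ay": 0, "az": 0},
    {"dx": -0.02, "dy": 0, "dz": 0.85, "ax": 0, "ay": 0, "az": 0},
    {"dx": 0, "dy": 0, "dz": 0, "ax": 0, "ay": 0, "az": 0},
    {"dx": 0, "dy": 0, "dz": 0, "ax": 0, "ay": 0, "az": 0},
  ],
)

```text
time_s: 7.62
position: [0.5462, -0.102, 0.196]
ee_rot: [[-0.041, 0.993, 0.111], [0.999, 0.041, 0.004], [-0.0, 0.111, -0.994]]
contact_force: [-0.0, -0.9, 0.4]
gripper_width: 0.348
finger_force: 0.0
```

Request:
send_rows(
  fingers=1,
  series=[
    {"dx": 0, "dy": 0, "dz": 0, "ax": 0, "ay": 0, "az": 0},
    {"dx": 0, "dy": 0, "dz": 0, "ax": 0, "ay": 0, "az": 0},
    {"dx": 0, "dy": 0, "dz": 0, "ax": 0, "ay": 0, "az": 0},
    {"dx": 0, "dy": 0, "dz": 0, "ax": 0, "ay": 0, "az": 0},
    {"dx": 0, "dy": 0, "dz": 0, "ax": 0, "ay": 0, "az": 0},
  ],
)

```text
time_s: 8.25
position: [0.5466, -0.1018, 0.1965]
ee_rot: [[-0.042, 0.993, 0.113], [0.999, 0.041, 0.005], [0.0, 0.113, -0.994]]
contact_force: [-0.3, -0.1, 5.1]
gripper_width: 0.034
finger_force: 61.6
```

```bash
python3 go.py .5466 -.1018 .336 2.3 6.4
```

```text
rot units [ 0.01 -0.    0.01]
tool units [-0.    0.78 -6.93] rows>= 7 t 8.25
```

Request:
send_rows(
  series=[
    {"dx": 0, "dy": 0.06, "dz": -0.5, "ax": 0, "ay": 0, "az": 0},
    {"dx": 0, "dy": 0.06, "dz": -0.5, "ax": 0, "ay": 0, "az": 0},
    {"dx": 0, "dy": 0.11, "dz": -0.99, "ax": 0, "ay": 0, "az": 0},
    {"dx": 0, "dy": 0.11, "dz": -0.99, "ax": 0, "ay": 0, "az": 0},
    {"dx": 0, "dy": 0.11, "dz": -0.99, "ax": 0, "ay": 0, "az": 0},
    {"dx": 0, "dy": 0.11, "dz": -0.99, "ax": 0, "ay": 0, "az": 0},
    {"dx": 0, "dy": 0.11, "dz": -0.99, "ax": 0, "ay": 0, "az": 0},
    {"dx": 0, "dy": 0.11, "dz": -0.99, "ax": 0, "ay": 0, "az": 0},
    {"dx": 0, "dy": 0, "dz": 0, "ax": 0, "ay": 0, "az": 0},
    {"dx": 0, "dy": 0, "dz": 0, "ax": 0, "ay": 0, "az": 0},
  ],
)

```text
time_s: 9.5
position: [0.5458, -0.1017, 0.3351]
ee_rot: [[-0.042, 0.993, 0.111], [0.999, 0.041, 0.005], [0.001, 0.111, -0.994]]
contact_force: [-0.3, 0.1, 0.3]
gripper_width: 0.036
finger_force: 60.8
```

```bash
cat > held.py <<'E'
from h import *
s=ctrl.get_state(); p=np.array(s["position"]); print(p,s["gripper_width"],s["time_s"])
for n in("side","wrist"):
    c,im,d=snap(n); Q=cloud(c,d).reshape(-1,3)
    Q=Q[(abs(Q[:,0]-p[0])<.06)&(abs(Q[:,1]-p[1])<.04)&(Q[:,2]<p[2]-.02)&(Q[:,2]>.095)]
    if len(Q)<6: print(n,"none"); continue
    print(n,len(Q),"zmin",np.percentile(Q[:,2],2).round(4))
    for z0 in np.arange(.1,p[2],.03):
        q=Q[(Q[:,2]>=z0)&(Q[:,2]<z0+.03)]
        if len(q)>3: print("  ",z0.round(3),len(q),"med",(np.median(q,axis=0)-p).round(4),"x",np.percentile(q[:,0]-p[0],[5,95]).round(4),"y",np.percentile(q[:,1]-p[1],[5,95]).round(4))
E
python3 held.py
```

```text
[ 0.54577369 -0.10171656  0.33505296] 0.036022626766907054 9.5
side 472 zmin 0.0991
   0.1 87 med [-0.0437 -0.0084 -0.2197] x [-0.0464 -0.0305] y [-0.012   0.0037]
   0.13 92 med [-0.044  -0.0098 -0.1885] x [-0.0464 -0.019 ] y [-0.0363  0.0047]
   0.16 125 med [-0.0384 -0.0075 -0.162 ] x [-0.0466 -0.0005] y [-0.0331  0.0082]
   0.19 55 med [-0.0023 -0.0041 -0.1312] x [-0.0042  0.0022] y [-0.0371  0.0078]
   0.22 26 med [ 0.0063 -0.0008 -0.1001] x [0.003  0.0082] y [-0.0031  0.0029]
   0.25 30 med [ 0.0053 -0.0016 -0.0696] x [0.0038 0.0074] y [-0.0062  0.004 ]
   0.28 38 med [ 0.002  -0.0012 -0.0391] x [0.0004 0.0043] y [-0.0076  0.0056]
   0.31 8 med [ 0.0009 -0.0043 -0.0221] x [-0.0008  0.0013] y [-0.0074  0.0058]
wrist 1722 zmin 0.1019
   0.1 467 med [-0.0216 -0.0008 -0.222 ] x [-0.0419 -0.0091] y [-0.0376  0.0079]
   0.13 226 med [-0.0372 -0.0357 -0.1886] x [-0.0434  0.0074] y [-0.0389  0.0088]
   0.16 475 med [-0.0389 -0.0004 -0.1582] x [-0.0443  0.0025] y [-0.0389  0.0093]
   0.19 271 med [-0.0009  0.0011 -0.1285] x [-0.0037  0.0027] y [-0.0371  0.0103]
   0.22 105 med [ 0.0061  0.0025 -0.1048] x [0.0036 0.0077] y [-0.0018  0.0043]
   0.25 61 med [ 0.0061  0.0049 -0.0716] x [0.0049 0.0077] y [0.0001 0.006 ]
   0.28 77 med [ 0.0034  0.0062 -0.0385] x [0.0016 0.0052] y [0.0052 0.0074]
   0.31 14 med [ 0.0017  0.0072 -0.0224] x [0.0008 0.0024] y [0.0062 0.0079]
```

```bash
python3 go.py .5458 -.1017 .41 2.3 6.4;python3 go.py .535 -.247 .41 -4.8 6.4;python3 go.py .535 -.247 .30 -4.8 6.4
```

```text
rot units [-0.01 -0.    0.01]
tool units [-0.    0.42 -3.74] rows>= 4 t 9.6
rot units [-0.01 -0.1   0.89]
tool units [-7.29  0.49 -3.73] rows>= 8 t 9.6
rot units [-0.01 -0.1   0.89]
tool units [-7.29 -0.12  1.74] rows>= 8 t 9.6
```

Request:
send_rows(
  series=[
    {"dx": 0, "dy": 0.1, "dz": -0.94, "ax": 0, "ay": 0, "az": 0},
    {"dx": 0, "dy": 0.1, "dz": -0.94, "ax": 0, "ay": 0, "az": 0},
    {"dx": 0, "dy": 0.1, "dz": -0.94, "ax": 0, "ay": 0, "az": 0},
    {"dx": 0, "dy": 0.1, "dz": -0.94, "ax": 0, "ay": 0, "az": 0},
    {"dx": 0, "dy": 0, "dz": 0, "ax": 0, "ay": -0.1, "az": 0.89},
    {"dx": -0.91, "dy": 0.01, "dz": 0, "ax": 0, "ay": 0, "az": 0},
    {"dx": -0.91, "dy": 0.01, "dz": 0, "ax": 0, "ay": 0, "az": 0},
    {"dx": -0.91, "dy": 0.01, "dz": 0, "ax": 0, "ay": 0, "az": 0},
    {"dx": -0.91, "dy": 0.01, "dz": 0, "ax": 0, "ay": 0, "az": 0},
    {"dx": -0.91, "dy": 0.01, "dz": 0, "ax": 0, "ay": 0, "az": 0},
    {"dx": -0.91, "dy": 0.01, "dz": 0, "ax": 0, "ay": 0, "az": 0},
    {"dx": -0.91, "dy": 0.01, "dz": 0, "ax": 0, "ay": 0, "az": 0},
    {"dx": -0.92, "dy": 0.01, "dz": 0, "ax": 0, "ay": 0, "az": 0},
    {"dx": 0, "dy": -0.11, "dz": 1, "ax": 0, "ay": 0, "az": 0},
    {"dx": 0, "dy": -0.11, "dz": 1, "ax": 0, "ay": 0, "az": 0},
    {"dx": 0, "dy": -0.11, "dz": 1, "ax": 0, "ay": 0, "az": 0},
    {"dx": 0, "dy": -0.11, "dz": 1, "ax": 0, "ay": 0, "az": 0},
    {"dx": 0, "dy": -0.11, "dz": 1, "ax": 0, "ay": 0, "az": 0},
    {"dx": 0, "dy": 0, "dz": 0, "ax": 0, "ay": 0, "az": 0},
    {"dx": 0, "dy": 0, "dz": 0, "ax": 0, "ay": 0, "az": 0},
  ],
)

```text
time_s: 12.1
position: [0.5354, -0.2473, 0.3112]
ee_rot: [[0.083, 0.99, 0.111], [0.997, -0.083, -0.009], [0.0, 0.112, -0.994]]
contact_force: [-0.1, -0.4, -0.0]
gripper_width: 0.031
finger_force: 60.7
```

```bash
python3 go.py .535 -.247 .192 -4.8 6.4;python3 held.py; python3 - <<'E'
from h import *
z=np.load("/tmp/side.npz"); cv2.imwrite("pics/s4.png",cv2.convertScaleAbs(cv2.resize(z["im"][95:275,180:330,::-1],None,fx=3,fy=3,interpolation=3),alpha=1.4))
E
```

```text
rot units [ 0. -0.  0.]
tool units [ 0.02 -0.69  5.92] rows>= 6 t 12.1
[ 0.53544424 -0.24734315  0.31122501] 0.03138010494371395 12.1
side 367 zmin 0.0962
   0.1 105 med [ 0.002   0.0209 -0.2027] x [-0.013   0.0175] y [0.0186 0.0235]
   0.13 43 med [-0.0024 -0.0004 -0.1642] x [-0.0041 -0.0001] y [-0.0114  0.0103]
   0.16 62 med [-0.0032 -0.0021 -0.1357] x [-0.0045 -0.0003] y [-0.0116  0.0093]
   0.19 34 med [ 0.0056 -0.0024 -0.109 ] x [0.0006 0.0073] y [-0.0055  0.001 ]
   0.22 33 med [ 0.0064 -0.0031 -0.0742] x [0.0047 0.0076] y [-0.0058  0.0037]
   0.25 41 med [ 0.0039 -0.0016 -0.0455] x [0.0021 0.0054] y [-0.007   0.0042]
   0.28 19 med [ 0.0019 -0.0029 -0.0249] x [0.0002 0.0025] y [-0.0069  0.0054]
wrist 777 zmin 0.099
   0.1 231 med [ 0.0035  0.0237 -0.197 ] x [-0.0124  0.0186] y [0.0205 0.0258]
   0.13 17 med [-0.0007  0.0103 -0.1652] x [-0.0022  0.0018] y [0.0046 0.0117]
   0.16 191 med [-0.0011  0.0023 -0.1301] x [-0.0034  0.0014] y [-0.0087  0.011 ]
   0.19 144 med [ 0.0049  0.0013 -0.1129] x [0.0015 0.0082] y [-0.0034  0.0043]
   0.22 65 med [ 0.0073  0.0034 -0.0765] x [0.0063 0.0089] y [-0.0019  0.0045]
   0.25 71 med [ 0.0052  0.0052 -0.0454] x [0.0036 0.007 ] y [0.004  0.0064]
   0.28 33 med [ 0.0034  0.0065 -0.0254] x [0.0023 0.0042] y [0.0054 0.0074]
```

View pics/s4.png

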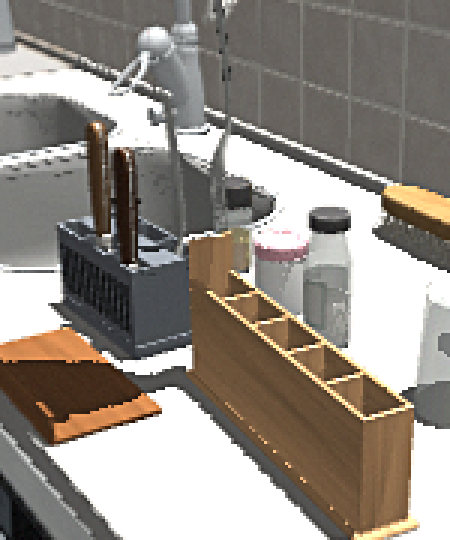

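The fork hangs straight above pocket 1, just in front of the tall panel. In this crop its prongs are at about (218,180) and the pocket opening is at (235,285). Descend and release.

Request:
send_rows(
  series=[
    {"dx": -0.08, "dy": -0.11, "dz": 0.98, "ax": 0, "ay": 0, "az": 0},
    {"dx": 0, "dy": -0.11, "dz": 0.98, "ax": 0, "ay": 0, "az": 0},
    {"dx": 0, "dy": -0.11, "dz": 0.98, "ax": 0, "ay": 0, "az": 0},
    {"dx": 0, "dy": -0.11, "dz": 0.98, "ax": 0, "ay": 0, "az": 0},
    {"dx": 0, "dy": -0.11, "dz": 0.98, "ax": 0, "ay": 0, "az": 0},
    {"dx": 0, "dy": -0.06, "dz": 0.5, "ax": 0, "ay": 0, "az": 0},
    {"dx": 0, "dy": -0.06, "dz": 0.4, "ax": 0, "ay": 0, "az": 0},
    {"dx": 0, "dy": 0, "dz": 0, "ax": 0, "ay": 0, "az": 0},
    {"dx": 0, "dy": 0, "dz": 0, "ax": 0, "ay": 0, "az": 0},
  ],
)

```text
time_s: 13.32
position: [0.5352, -0.2489, 0.1945]
ee_rot: [[0.083, 0.99, 0.112], [0.997, -0.083, -0.009], [0.0, 0.112, -0.994]]
contact_force: [-0.2, 0.7, -0.1]
gripper_width: 0.037
finger_force: 60.7
```

Request:
send_rows(
  series=[
    {"dx": 0, "dy": -0.02, "dz": 0.2, "ax": 0, "ay": 0, "az": 0},
    {"dx": 0, "dy": 0, "dz": 0, "ax": 0, "ay": 0, "az": 0},
  ],
)

```text
time_s: 13.58
position: [0.5348, -0.2486, 0.1898]
ee_rot: [[0.083, 0.99, 0.111], [0.997, -0.083, -0.009], [0.001, 0.111, -0.994]]
contact_force: [-0.0, 0.3, -0.8]
gripper_width: 0.033
finger_force: 60.7
```

Request:
send_rows(
  fingers=0.65,
  series=[
    {"dx": 0, "dy": 0, "dz": 0, "ax": 0, "ay": 0, "az": 0},
    {"dx": 0, "dy": 0, "dz": 0, "ax": 0, "ay": 0, "az": 0},
    {"dx": 0, "dy": 0, "dz": 0, "ax": 0, "ay": 0, "az": 0},
    {"dx": 0, "dy": 0, "dz": 0, "ax": 0, "ay": 0, "az": 0},
    {"dx": 0, "dy": 0, "dz": -1, "ax": 0, "ay": 0, "az": 0},
    {"dx": 0, "dy": 0, "dz": -1, "ax": 0, "ay": 0, "az": 0},
    {"dx": 0, "dy": 0, "dz": -1, "ax": 0, "ay": 0, "az": 0},
    {"dx": 0, "dy": 0, "dz": -1, "ax": 0, "ay": 0, "az": 0},
    {"dx": 0, "dy": 0, "dz": 0, "ax": 0, "ay": 0, "az": 0},
  ],
)

```text
time_s: 14.7
position: [0.5267, -0.2484, 0.2715]
ee_rot: [[0.083, 0.99, 0.114], [0.997, -0.082, -0.009], [0.001, 0.115, -0.993]]
contact_force: [1.1, 0.5, -1.2]
gripper_width: 0.346
finger_force: 0.0
```

```bash
cat > chk.py <<'E'
from fit import *
import sys
# usage: boxes of standing things x0 x1 y0 y1
def chk(boxes,zlo=.118,cams=("side","top","wrist")):
    for n in cams:
        c,im,d=snap(n); Q=cloud(c,d).reshape(-1,3)
        for k,(a,b,e,f) in boxes.items():
            q=Q[(Q[:,0]>a)&(Q[:,0]<b)&(Q[:,1]>e)&(Q[:,1]<f)&(Q[:,2]>zlo)&(Q[:,2]<.25)]
            if len(q)>8: line(q,n+" "+k,[.1,.15,.2])
        b=Q[(Q[:,0]>.45)&(Q[:,0]<.62)&(Q[:,1]>-.2)&(Q[:,1]<.02)&(Q[:,2]>.068)&(Q[:,2]<.088)]
        if n!="side" and len(b)>50: print(n,"basket",len(b),[np.round(x,1) for x in cv2.minAreaRect((b[:,:2]*1000).astype(np.float32))])
E
python3 - <<'E'
from chk import *
chk(dict(p1=(.49,.58,-.275,-.215),forkR=(.53,.575,-.175,-.128),toolL=(.48,.525,-.128,-.085),toolR=(.48,.525,-.175,-.128)))
E
```

```text
side p1 110 ztop 0.2018 [(0.1, [0.5414, -0.2504]), (0.15, [0.5352, -0.2515]), (0.2, [0.5289, -0.2527])] slope [-0.125 -0.023]
side forkR 111 ztop 0.209 [(0.1, [0.5586, -0.147]), (0.15, [0.5528, -0.148]), (0.2, [0.5471, -0.149])] slope [-0.114 -0.02 ]
side toolL 190 ztop 0.1811 [(0.1, [0.5041, -0.1116]), (0.15, [0.504, -0.1111]), (0.2, [0.504, -0.1106])] slope [-0.    0.01]
side toolR 173 ztop 0.1706 [(0.1, [0.5057, -0.1578]), (0.15, [0.5057, -0.1564]), (0.2, [0.5058, -0.155])] slope [0.001 0.028]
top basket 256 [array([526.6, -62.6]), array([66.5, 57.5]), np.float64(2.2)]
wrist p1 144 ztop 0.2014 [(0.1, [0.5437, -0.2439]), (0.15, [0.5386, -0.2434]), (0.2, [0.5334, -0.2429])] slope [-0.103  0.01 ]
wrist forkR 272 ztop 0.2095 [(0.1, [0.5572, -0.147]), (0.15, [0.5524, -0.147]), (0.2, [0.5476, -0.147])] slope [-0.096  0.   ]
wrist toolR 681 ztop 0.1708 [(0.1, [0.5145, -0.1958]), (0.15, [0.5096, -0.1623]), (0.2, [0.5048, -0.1287])] slope [-0.097  0.671]
wrist basket 3726 [array([ 529.7, -136.2]), array([67.9, 70.7]), np.float64(1.8)]
```

```bash
python3 go.py .5475 -.146 .265 2.3 6.4;python3 go.py .5475 -.146 .196 2.3 6.4
```

```text
rot units [-0.    0.09 -0.88]
tool units [5.03 1.25 0.34] rows>= 6 t 14.85
rot units [-0.    0.09 -0.88]
tool units [5.03 0.87 3.77] rows>= 6 t 14.85
```

Request:
send_rows(
  series=[
    {"dx": 0, "dy": 0, "dz": 0, "ax": 0, "ay": 0.09, "az": -0.88},
    {"dx": 0.84, "dy": 0.21, "dz": 0, "ax": 0, "ay": 0, "az": 0},
    {"dx": 0.84, "dy": 0.21, "dz": 0, "ax": 0, "ay": 0, "az": 0},
    {"dx": 0.84, "dy": 0.21, "dz": 0, "ax": 0, "ay": 0, "az": 0},
    {"dx": 0.84, "dy": 0.21, "dz": 0, "ax": 0, "ay": 0, "az": 0},
    {"dx": 0.84, "dy": 0.21, "dz": 0.17, "ax": 0, "ay": 0, "az": 0},
    {"dx": 0.83, "dy": 0.2, "dz": 0.17, "ax": 0, "ay": 0, "az": 0},
    {"dx": 0, "dy": -0.09, "dz": 0.8, "ax": 0, "ay": 0, "az": 0},
    {"dx": 0, "dy": -0.09, "dz": 0.8, "ax": 0, "ay": 0, "az": 0},
    {"dx": 0, "dy": -0.1, "dz": 0.9, "ax": 0, "ay": 0, "az": 0},
    {"dx": 0, "dy": -0.1, "dz": 0.93, "ax": 0, "ay": 0, "az": 0},
    {"dx": 0, "dy": 0, "dz": 0, "ax": 0, "ay": 0, "az": 0},
    {"dx": 0, "dy": 0, "dz": 0, "ax": 0, "ay": 0, "az": 0},
  ],
)

```text
time_s: 16.48
position: [0.5478, -0.1469, 0.1967]
ee_rot: [[-0.04, 0.993, 0.112], [0.999, 0.04, 0.003], [-0.001, 0.112, -0.994]]
contact_force: [0.3, 0.6, 1.1]
gripper_width: 0.35
finger_force: 0.0
```

Request:
send_rows(
  fingers=1,
  series=[
    {"dx": 0, "dy": 0, "dz": 0, "ax": 0, "ay": 0, "az": 0},
    {"dx": 0, "dy": 0, "dz": 0, "ax": 0, "ay": 0, "az": 0},
    {"dx": 0, "dy": 0, "dz": 0, "ax": 0, "ay": 0, "az": 0},
    {"dx": 0, "dy": 0, "dz": 0, "ax": 0, "ay": 0, "az": 0},
    {"dx": 0, "dy": 0, "dz": 0, "ax": 0, "ay": 0, "az": 0},
  ],
)

```text
time_s: 17.1
position: [0.5483, -0.1466, 0.1971]
ee_rot: [[-0.04, 0.993, 0.113], [0.999, 0.04, 0.004], [-0.001, 0.113, -0.994]]
contact_force: [-1.3, 0.1, 6.2]
gripper_width: 0.036
finger_force: 61.4
```

```bash
python3 go.py .5475 -.146 .41 2.3 6.4; python3 go.py .530 -.2965 .41 -4.8 6.4;python3 go.py .530 -.2965 .191 -4.8 6.4
```

```text
rot units [0.01 0.01 0.  ]
tool units [  0.03   1.15 -10.58] rows>= 11 t 17.1
rot units [ 0.01 -0.09  0.88]
tool units [ -7.54   0.91 -10.61] rows>= 11 t 17.1
rot units [ 0.01 -0.09  0.88]
tool units [-7.54 -0.32  0.27] rows>= 8 t 17.1
```

Request:
send_rows(
  series=[
    {"dx": 0, "dy": 0.06, "dz": -0.5, "ax": 0, "ay": 0, "az": 0},
    {"dx": 0, "dy": 0.06, "dz": -0.5, "ax": 0, "ay": 0, "az": 0},
    {"dx": 0, "dy": 0.11, "dz": -0.96, "ax": 0, "ay": 0, "az": 0},
    {"dx": 0, "dy": 0.11, "dz": -0.96, "ax": 0, "ay": 0, "az": 0},
    {"dx": 0, "dy": 0.11, "dz": -0.96, "ax": 0, "ay": 0, "az": 0},
    {"dx": 0, "dy": 0.11, "dz": -0.96, "ax": 0, "ay": 0, "az": 0},
    {"dx": 0, "dy": 0.11, "dz": -0.96, "ax": 0, "ay": 0, "az": 0},
    {"dx": 0, "dy": 0.11, "dz": -0.96, "ax": 0, "ay": 0, "az": 0},
    {"dx": 0, "dy": 0.11, "dz": -0.96, "ax": 0, "ay": 0, "az": 0},
    {"dx": 0, "dy": 0.11, "dz": -0.96, "ax": 0, "ay": 0, "az": 0},
    {"dx": 0, "dy": 0.11, "dz": -0.96, "ax": 0, "ay": 0, "az": 0},
    {"dx": 0, "dy": 0.11, "dz": -0.96, "ax": 0, "ay": 0, "az": 0},
    {"dx": 0, "dy": 0, "dz": 0, "ax": 0, "ay": -0.09, "az": 0.88},
    {"dx": -0.94, "dy": -0.02, "dz": 0, "ax": 0, "ay": 0, "az": 0},
    {"dx": -0.94, "dy": -0.02, "dz": 0, "ax": 0, "ay": 0, "az": 0},
    {"dx": -0.94, "dy": -0.02, "dz": 0, "ax": 0, "ay": 0, "az": 0},
    {"dx": -0.94, "dy": -0.02, "dz": 0, "ax": 0, "ay": 0, "az": 0},
    {"dx": -0.94, "dy": -0.02, "dz": 0, "ax": 0, "ay": 0, "az": 0},
    {"dx": -0.94, "dy": -0.02, "dz": 0, "ax": 0, "ay": 0, "az": 0},
    {"dx": -0.94, "dy": -0.02, "dz": 0, "ax": 0, "ay": 0, "az": 0},
  ],
)

```text
time_s: 19.6
position: [0.5343, -0.2778, 0.4107]
ee_rot: [[0.083, 0.99, 0.112], [0.997, -0.082, -0.009], [0.0, 0.112, -0.994]]
contact_force: [-1.2, -0.2, -0.0]
gripper_width: 0.036
finger_force: 60.6
```

Request:
send_rows(
  series=[
    {"dx": -0.94, "dy": -0.02, "dz": 0, "ax": 0, "ay": 0, "az": 0},
    {"dx": 0, "dy": -0.11, "dz": 1, "ax": 0, "ay": 0, "az": 0},
    {"dx": 0, "dy": -0.11, "dz": 1, "ax": 0, "ay": 0, "az": 0},
    {"dx": 0, "dy": -0.11, "dz": 1, "ax": 0, "ay": 0, "az": 0},
    {"dx": 0, "dy": -0.11, "dz": 1, "ax": 0, "ay": 0, "az": 0},
    {"dx": 0, "dy": -0.11, "dz": 1, "ax": 0, "ay": 0, "az": 0},
    {"dx": 0, "dy": 0, "dz": 0, "ax": 0, "ay": 0, "az": 0},
    {"dx": 0, "dy": 0, "dz": 0, "ax": 0, "ay": 0, "az": 0},
  ],
)

```text
time_s: 20.6
position: [0.5331, -0.2961, 0.3102]
ee_rot: [[0.083, 0.99, 0.112], [0.997, -0.082, -0.009], [0.0, 0.113, -0.994]]
contact_force: [0.2, -0.0, -0.6]
gripper_width: 0.031
finger_force: 60.6
```

```bash
python3 go.py .5305 -.2968 .191 -4.8 6.4;python3 held.py
```

```text
rot units [ 0.01 -0.    0.01]
tool units [-0.05 -0.79  5.91] rows>= 6 t 20.6
[ 0.53310263 -0.29605989  0.31017016] 0.031189336986446364 20.6
side 287 zmin 0.1341
   0.13 53 med [-0.0023 -0.0031 -0.1635] x [-0.004   0.0005] y [-0.0122  0.0103]
   0.16 86 med [-0.0025 -0.0016 -0.1357] x [-0.0041  0.0016] y [-0.0114  0.0309]
   0.19 37 med [ 0.0055 -0.0025 -0.1078] x [0.0004 0.0076] y [-0.0055  0.0102]
   0.22 41 med [ 0.0065 -0.0033 -0.0739] x [0.0048 0.0072] y [-0.0064  0.0024]
   0.25 47 med [ 0.0033 -0.0028 -0.0439] x [0.0018 0.0056] y [-0.0067  0.0036]
   0.28 21 med [ 0.0016 -0.0018 -0.0253] x [0.0012 0.0025] y [-0.0075  0.0041]
wrist 520 zmin 0.1475
   0.13 18 med [-0.0006  0.0095 -0.1659] x [-0.0024  0.0018] y [0.0046 0.0118]
   0.16 205 med [-0.0008  0.0024 -0.13  ] x [-0.0033  0.002 ] y [-0.0081  0.011 ]
   0.19 128 med [ 0.0055  0.0012 -0.1121] x [0.0022 0.0083] y [-0.0033  0.0036]
   0.22 63 med [ 0.0072  0.0035 -0.0768] x [0.0063 0.0087] y [-0.002   0.0046]
   0.25 74 med [ 0.005   0.0053 -0.0437] x [0.0033 0.0068] y [0.0041 0.0065]
   0.28 31 med [ 0.0031  0.0066 -0.0246] x [0.002 0.004] y [0.0054 0.0074]
```

Same hold as the first fork. Insert and release.

Request:
send_rows(
  series=[
    {"dx": -0.05, "dy": -0.17, "dz": 0.98, "ax": 0, "ay": 0, "az": 0},
    {"dx": 0, "dy": -0.17, "dz": 0.98, "ax": 0, "ay": 0, "az": 0},
    {"dx": 0, "dy": -0.11, "dz": 0.98, "ax": 0, "ay": 0, "az": 0},
    {"dx": 0, "dy": -0.11, "dz": 0.98, "ax": 0, "ay": 0, "az": 0},
    {"dx": 0, "dy": -0.11, "dz": 0.98, "ax": 0, "ay": 0, "az": 0},
    {"dx": 0, "dy": -0.06, "dz": 0.5, "ax": 0, "ay": 0, "az": 0},
    {"dx": 0, "dy": -0.06, "dz": 0.5, "ax": 0, "ay": 0, "az": 0},
    {"dx": 0, "dy": 0, "dz": 0, "ax": 0, "ay": 0, "az": 0},
    {"dx": 0, "dy": 0, "dz": 0, "ax": 0, "ay": 0, "az": 0},
  ],
)

```text
time_s: 21.82
position: [0.5306, -0.2971, 0.1902]
ee_rot: [[0.083, 0.99, 0.112], [0.997, -0.083, -0.01], [-0.0, 0.113, -0.994]]
contact_force: [1.6, -0.6, 2.5]
gripper_width: 0.034
finger_force: 61.0
```

Request:
send_rows(
  fingers=0.65,
  series=[
    {"dx": 0, "dy": 0, "dz": 0, "ax": 0, "ay": 0, "az": 0},
    {"dx": 0, "dy": 0, "dz": 0, "ax": 0, "ay": 0, "az": 0},
    {"dx": 0, "dy": 0, "dz": 0, "ax": 0, "ay": 0, "az": 0},
    {"dx": 0, "dy": 0, "dz": 0, "ax": 0, "ay": 0, "az": 0},
    {"dx": 0, "dy": 0, "dz": -1, "ax": 0, "ay": 0, "az": 0},
    {"dx": 0, "dy": 0, "dz": -1, "ax": 0, "ay": 0, "az": 0},
    {"dx": 0, "dy": 0, "dz": -1, "ax": 0, "ay": 0, "az": 0},
    {"dx": 0, "dy": 0, "dz": -1, "ax": 0, "ay": 0, "az": 0},
    {"dx": 0, "dy": 0, "dz": 0, "ax": 0, "ay": 0, "az": 0},
  ],
)

```text
time_s: 22.95
position: [0.5218, -0.2964, 0.2713]
ee_rot: [[0.083, 0.99, 0.114], [0.997, -0.082, -0.009], [0.0, 0.114, -0.993]]
contact_force: [-0.4, -0.3, -1.4]
gripper_width: 0.348
finger_force: 0.0
```

```bash
python3 - <<'E'
from chk import *
chk(dict(p1=(.49,.58,-.275,-.215),p2=(.49,.58,-.325,-.275),toolL=(.48,.525,-.128,-.085),toolR=(.48,.525,-.175,-.128)))
E
python3 go.py .505 -.102 .275 2.3 0;python3 go.py .505 -.102 .166 2.3 0
```

```text
side p1 109 ztop 0.2013 [(0.1, [0.5417, -0.2509]), (0.15, [0.5361, -0.2513]), (0.2, [0.5305, -0.2517])] slope [-0.112 -0.008]
side p2 125 ztop 0.2015 [(0.1, [0.5372, -0.2997]), (0.15, [0.5316, -0.2996]), (0.2, [0.5259, -0.2996])] slope [-0.113  0.002]
side toolL 189 ztop 0.1819 [(0.1, [0.5043, -0.1119]), (0.15, [0.5043, -0.1116]), (0.2, [0.5042, -0.1113])] slope [-0.001  0.006]
side toolR 173 ztop 0.1701 [(0.1, [0.5056, -0.1576]), (0.15, [0.5058, -0.1563]), (0.2, [0.506, -0.1549])] slope [0.005 0.026]
top toolL 81 ztop 0.1827 [(0.1, [0.503, -0.1183]), (0.15, [0.5042, -0.1114]), (0.2, [0.5054, -0.1045])] slope [0.024 0.138]
top toolR 70 ztop 0.1699 [(0.1, [0.507, -0.1675]), (0.15, [0.5067, -0.155]), (0.2, [0.5064, -0.1425])] slope [-0.005  0.251]
top basket 936 [array([ 527.3, -102.4]), array([ 68.3, 136.9]), np.float64(2.3)]
wrist p1 107 ztop 0.2022 [(0.1, [0.5443, -0.2447]), (0.15, [0.538, -0.2453]), (0.2, [0.5318, -0.2459])] slope [-0.124 -0.012]
wrist p2 122 ztop 0.2018 [(0.1, [0.5396, -0.2895]), (0.15, [0.5343, -0.2907]), (0.2, [0.5291, -0.2919])] slope [-0.105 -0.024]
wrist basket 1401 [array([ 530.9, -161.1]), array([68.2, 21.3]), np.float64(1.8)]
rot units [ 0.8   0.04 -0.88]
tool units [ 9.7  -0.42 -0.31] rows>= 10 t 23.1
rot units [ 0.8   0.04 -0.88]
tool units [ 9.7  -0.42  5.14] rows>= 10 t 23.1
```

Request:
send_rows(
  series=[
    {"dx": 0, "dy": 0, "dz": 0, "ax": 0.4, "ay": 0.02, "az": -0.44},
    {"dx": 0, "dy": 0, "dz": 0, "ax": 0.4, "ay": 0.02, "az": -0.44},
    {"dx": 0.97, "dy": -0.04, "dz": 0, "ax": 0, "ay": 0, "az": 0},
    {"dx": 0.97, "dy": -0.04, "dz": 0, "ax": 0, "ay": 0, "az": 0},
    {"dx": 0.97, "dy": -0.04, "dz": 0, "ax": 0, "ay": 0, "az": 0},
    {"dx": 0.97, "dy": -0.04, "dz": 0, "ax": 0, "ay": 0, "az": 0},
    {"dx": 0.97, "dy": -0.04, "dz": 0, "ax": 0, "ay": 0, "az": 0},
    {"dx": 0.97, "dy": -0.04, "dz": 0, "ax": 0, "ay": 0, "az": 0},
    {"dx": 0.97, "dy": -0.04, "dz": 0, "ax": 0, "ay": 0, "az": 0},
    {"dx": 0.97, "dy": -0.04, "dz": 0, "ax": 0, "ay": 0, "az": 0},
    {"dx": 0.97, "dy": -0.05, "dz": 0, "ax": 0, "ay": 0, "az": 0},
    {"dx": 0.97, "dy": -0.05, "dz": 0, "ax": 0, "ay": 0, "az": 0},
    {"dx": 0, "dy": 0, "dz": 1, "ax": 0, "ay": 0, "az": 0},
    {"dx": 0, "dy": 0, "dz": 1, "ax": 0, "ay": 0, "az": 0},
    {"dx": 0, "dy": 0, "dz": 1, "ax": 0, "ay": 0, "az": 0},
    {"dx": 0, "dy": 0, "dz": 0.4, "ax": 0, "ay": 0, "az": 0},
    {"dx": 0, "dy": 0, "dz": 0, "ax": 0, "ay": 0, "az": 0},
    {"dx": 0, "dy": 0, "dz": 0, "ax": 0, "ay": 0, "az": 0},
  ],
)

```text
time_s: 25.35
position: [0.5055, -0.1026, 0.2016]
ee_rot: [[-0.04, 0.999, 0.001], [0.999, 0.04, -0.001], [-0.001, 0.0, -1.0]]
contact_force: [-0.4, -0.1, 0.2]
gripper_width: 0.349
finger_force: 0.0
```

```bash
python3 go.py .505 -.102 .166 2.3 0
```

```text
rot units [ 0.    0.01 -0.  ]
tool units [ 0.03 -0.02  1.78] rows>= 2 t 25.35
```

Request:
send_rows(
  series=[
    {"dx": 0, "dy": -0.02, "dz": 0.6, "ax": 0, "ay": 0, "az": 0},
    {"dx": 0, "dy": 0, "dz": 0.6, "ax": 0, "ay": 0, "az": 0},
    {"dx": 0, "dy": 0, "dz": 0.58, "ax": 0, "ay": 0, "az": 0},
    {"dx": 0, "dy": 0, "dz": 0, "ax": 0, "ay": 0, "az": 0},
    {"dx": 0, "dy": 0, "dz": 0, "ax": 0, "ay": 0, "az": 0},
  ],
)

```text
time_s: 25.98
position: [0.5048, -0.1028, 0.1655]
ee_rot: [[-0.039, 0.999, -0.0], [0.999, 0.039, -0.001], [-0.001, -0.0, -1.0]]
contact_force: [0.3, -0.9, 0.0]
gripper_width: 0.352
finger_force: 0.0
```

Request:
send_rows(
  fingers=1,
  series=[
    {"dx": 0, "dy": 0, "dz": 0, "ax": 0, "ay": 0, "az": 0},
    {"dx": 0, "dy": 0, "dz": 0, "ax": 0, "ay": 0, "az": 0},
    {"dx": 0, "dy": 0, "dz": 0, "ax": 0, "ay": 0, "az": 0},
    {"dx": 0, "dy": 0, "dz": 0, "ax": 0, "ay": 0, "az": 0},
    {"dx": 0, "dy": 0, "dz": 0, "ax": 0, "ay": 0, "az": 0},
  ],
)

```text
time_s: 26.6
position: [0.5052, -0.1026, 0.1659]
ee_rot: [[-0.04, 0.999, 0.001], [0.999, 0.04, -0.001], [-0.001, 0.001, -1.0]]
contact_force: [0.5, 0.3, 6.5]
gripper_width: 0.121
finger_force: 59.0
```

```bash
python3 go.py .505 -.102 .375 2.3 0; python3 go.py .528 -.3446 .375 -4.8 0
```

```text
rot units [ 0.01  0.01 -0.  ]
tool units [ 3.000e-02 -1.000e-02 -1.046e+01] rows>= 11 t 26.6
rot units [0.01 0.01 0.88]
tool units [-11.96   2.15 -10.46] rows>= 12 t 26.6
```

Request:
send_rows(
  series=[
    {"dx": 0, "dy": 0, "dz": -0.5, "ax": 0, "ay": 0, "az": 0},
    {"dx": 0, "dy": 0, "dz": -0.96, "ax": 0, "ay": 0, "az": 0},
    {"dx": 0, "dy": 0, "dz": -1, "ax": 0, "ay": 0, "az": 0},
    {"dx": 0, "dy": 0, "dz": -1, "ax": 0, "ay": 0, "az": 0},
    {"dx": 0, "dy": 0, "dz": -1, "ax": 0, "ay": 0, "az": 0},
    {"dx": 0, "dy": 0, "dz": -1, "ax": 0, "ay": 0, "az": 0},
    {"dx": 0, "dy": 0, "dz": -1, "ax": 0, "ay": 0, "az": 0},
    {"dx": 0, "dy": 0, "dz": -1, "ax": 0, "ay": 0, "az": 0},
    {"dx": 0, "dy": 0, "dz": -1, "ax": 0, "ay": 0, "az": 0},
    {"dx": 0, "dy": 0, "dz": -1, "ax": 0, "ay": 0, "az": 0},
    {"dx": 0, "dy": 0, "dz": -1, "ax": 0, "ay": 0, "az": 0},
    {"dx": 0, "dy": 0, "dz": 0, "ax": 0, "ay": 0, "az": 0.88},
  ],
)

```text
time_s: 28.1
position: [0.505, -0.1027, 0.3761]
ee_rot: [[0.086, 0.996, 0.001], [0.996, -0.086, -0.001], [-0.0, 0.001, -1.0]]
contact_force: [0.6, 0.4, -1.6]
gripper_width: 0.119
finger_force: 58.5
```

Request:
send_rows(
  series=[
    {"dx": -1, "dy": 0.18, "dz": 0, "ax": 0, "ay": 0, "az": 0},
    {"dx": -1, "dy": 0.18, "dz": 0, "ax": 0, "ay": 0, "az": 0},
    {"dx": -1, "dy": 0.18, "dz": 0, "ax": 0, "ay": 0, "az": 0},
    {"dx": -1, "dy": 0.18, "dz": 0, "ax": 0, "ay": 0, "az": 0},
    {"dx": -1, "dy": 0.18, "dz": 0, "ax": 0, "ay": 0, "az": 0},
    {"dx": -1, "dy": 0.18, "dz": 0, "ax": 0, "ay": 0, "az": 0},
    {"dx": -1, "dy": 0.18, "dz": 0, "ax": 0, "ay": 0, "az": 0},
    {"dx": -1, "dy": 0.18, "dz": 0, "ax": 0, "ay": 0, "az": 0},
    {"dx": -1, "dy": 0.18, "dz": 0, "ax": 0, "ay": 0, "az": 0},
    {"dx": -1, "dy": 0.18, "dz": 0, "ax": 0, "ay": 0, "az": 0},
    {"dx": -1, "dy": 0.18, "dz": 0, "ax": 0, "ay": 0, "az": 0},
    {"dx": -0.96, "dy": 0.17, "dz": 0, "ax": 0, "ay": 0, "az": 0},
    {"dx": 0, "dy": 0, "dz": 1, "ax": 0, "ay": 0, "az": 0},
    {"dx": 0, "dy": 0, "dz": 1, "ax": 0, "ay": 0, "az": 0},
    {"dx": 0, "dy": 0, "dz": 1, "ax": 0, "ay": 0, "az": 0},
    {"dx": 0, "dy": 0, "dz": 1, "ax": 0, "ay": 0, "az": 0},
    {"dx": 0, "dy": 0, "dz": 0, "ax": 0, "ay": 0, "az": 0},
    {"dx": 0, "dy": 0, "dz": 0, "ax": 0, "ay": 0, "az": 0},
  ],
)

```text
time_s: 30.35
position: [0.5279, -0.3445, 0.2954]
ee_rot: [[0.083, 0.997, 0.0], [0.997, -0.083, -0.001], [-0.001, 0.0, -1.0]]
contact_force: [0.1, -0.3, -1.1]
gripper_width: 0.12
finger_force: 58.5
```

```bash
python3 go.py .528 -.3446 .161 -4.8 0;python3 held.py; python3 - <<'E'
from h import *
z=np.load("/tmp/side.npz"); cv2.imwrite("pics/s5.png",cv2.convertScaleAbs(cv2.resize(z["im"][95:275,180:330,::-1],None,fx=3,fy=3,interpolation=3),alpha=1.4))
E
```

```text
rot units [0.   0.01 0.  ]
tool units [-0.01  0.01  6.72] rows>= 7 t 30.35
[ 0.52789596 -0.3444858   0.29544165] 0.11989943311508454 30.35
side 530 zmin 0.1498
   0.13 46 med [-0.0007  0.0003 -0.1422] x [-0.0023  0.0006] y [-0.0123  0.0104]
   0.16 110 med [-0.0007  0.0005 -0.1196] x [-0.0026  0.0009] y [-0.013   0.0264]
   0.19 103 med [-0.0016 -0.0046 -0.0891] x [-0.005   0.0015] y [-0.0121  0.0096]
   0.22 133 med [-0.0046 -0.007  -0.0588] x [-0.0064  0.0031] y [-0.0101  0.0052]
   0.25 138 med [-0.0048 -0.0086 -0.0326] x [-0.0066  0.0037] y [-0.0113  0.0059]
wrist 813 zmin 0.1639
   0.13 11 med [ 0.0014  0.0108 -0.1427] x [-0.0004  0.0022] y [0.0101 0.0112]
   0.16 39 med [ 0.0007  0.011  -0.1192] x [-0.0003  0.0021] y [0.0104 0.0114]
   0.19 164 med [ 0.0009  0.0069 -0.0825] x [-0.0028  0.0043] y [0.0043 0.0111]
   0.22 222 med [ 0.001   0.0073 -0.057 ] x [-0.004   0.0056] y [0.0052 0.0085]
   0.25 377 med [ 0.0012  0.0087 -0.0312] x [-0.0038  0.0057] y [0.0076 0.0095]
```

View pics/s5.png

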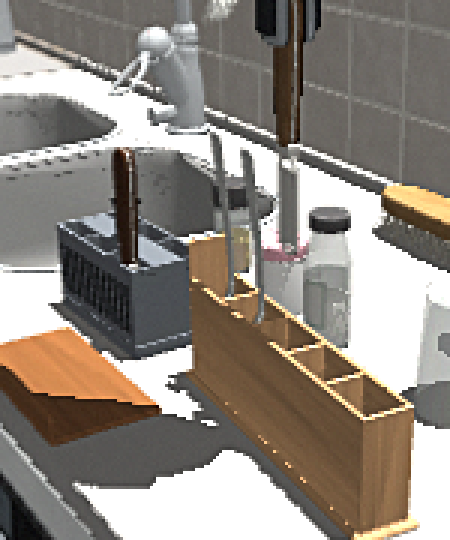

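Both forks stand in pockets 1 and 2, at crop positions (222,215) and (255,235). The peeler hangs straight at (288,200) above pocket 3. Insert it and release.

Request:
send_rows(
  series=[
    {"dx": 0, "dy": 0, "dz": 1, "ax": 0, "ay": 0, "az": 0},
    {"dx": 0, "dy": 0, "dz": 1, "ax": 0, "ay": 0, "az": 0},
    {"dx": 0, "dy": 0, "dz": 1, "ax": 0, "ay": 0, "az": 0},
    {"dx": 0, "dy": 0, "dz": 1, "ax": 0, "ay": 0, "az": 0},
    {"dx": 0, "dy": 0, "dz": 1, "ax": 0, "ay": 0, "az": 0},
    {"dx": 0, "dy": 0, "dz": 0.9, "ax": 0, "ay": 0, "az": 0},
    {"dx": 0, "dy": 0, "dz": 0.5, "ax": 0, "ay": 0, "az": 0},
    {"dx": 0, "dy": 0, "dz": 0.3, "ax": 0, "ay": 0, "az": 0},
    {"dx": 0, "dy": 0, "dz": 0, "ax": 0, "ay": 0, "az": 0},
    {"dx": 0, "dy": 0, "dz": 0, "ax": 0, "ay": 0, "az": 0},
  ],
)

```text
time_s: 31.7
position: [0.528, -0.3448, 0.1615]
ee_rot: [[0.083, 0.997, 0.001], [0.997, -0.083, -0.001], [-0.001, 0.001, -1.0]]
contact_force: [-0.1, -0.8, -0.8]
gripper_width: 0.119
finger_force: 58.5
```

Request:
send_rows(
  fingers=0.65,
  series=[
    {"dx": 0, "dy": 0, "dz": 0, "ax": 0, "ay": 0, "az": 0},
    {"dx": 0, "dy": 0, "dz": 0, "ax": 0, "ay": 0, "az": 0},
    {"dx": 0, "dy": 0, "dz": 0, "ax": 0, "ay": 0, "az": 0},
    {"dx": 0, "dy": 0, "dz": 0, "ax": 0, "ay": 0, "az": 0},
    {"dx": 0, "dy": 0, "dz": -1, "ax": 0, "ay": 0, "az": 0},
    {"dx": 0, "dy": 0, "dz": -1, "ax": 0, "ay": 0, "az": 0},
    {"dx": 0, "dy": 0, "dz": -1, "ax": 0, "ay": 0, "az": 0},
    {"dx": 0, "dy": 0, "dz": -1, "ax": 0, "ay": 0, "az": 0},
    {"dx": 0, "dy": 0, "dz": -1, "ax": 0, "ay": 0, "az": 0},
    {"dx": 0, "dy": 0, "dz": -0.7, "ax": 0, "ay": 0, "az": 0},
    {"dx": 0, "dy": 0, "dz": 0, "ax": 0, "ay": 0, "az": 0},
  ],
)

```text
time_s: 33.08
position: [0.5281, -0.3447, 0.2759]
ee_rot: [[0.083, 0.997, 0.001], [0.997, -0.083, -0.002], [-0.001, 0.001, -1.0]]
contact_force: [0.9, 0.1, -0.5]
gripper_width: 0.352
finger_force: 0.0
```

```bash
python3 - <<'E'
from chk import *
chk(dict(p2=(.49,.58,-.325,-.275),p3=(.49,.58,-.37,-.325),toolR=(.48,.525,-.175,-.128)))
E
python3 go.py .507 -.147 .275 2.3 0;python3 go.py .507 -.147 .155 2.3 0
```

```text
side p2 129 ztop 0.2007 [(0.1, [0.5381, -0.2987]), (0.15, [0.5321, -0.2996]), (0.2, [0.5262, -0.3006])] slope [-0.119 -0.019]
side p3 261 ztop 0.1741 [(0.1, [0.5244, -0.3549]), (0.15, [0.5245, -0.3534]), (0.2, [0.5245, -0.3519])] slope [0.002 0.03 ]
side toolR 171 ztop 0.1711 [(0.1, [0.5062, -0.1586]), (0.15, [0.5057, -0.1561]), (0.2, [0.5051, -0.1537])] slope [-0.01   0.049]
top toolR 69 ztop 0.1712 [(0.1, [0.5072, -0.1661]), (0.15, [0.5067, -0.155]), (0.2, [0.5063, -0.1438])] slope [-0.008  0.223]
top basket 941 [array([ 527.4, -102.3]), array([ 68.3, 137. ]), np.float64(2.3)]
wrist p2 338 ztop 0.2017 [(0.1, [0.5401, -0.2967]), (0.15, [0.5341, -0.2962]), (0.2, [0.5282, -0.2956])] slope [-0.119  0.011]
wrist p3 565 ztop 0.1746 [(0.1, [0.5295, -0.3305]), (0.15, [0.5296, -0.3368]), (0.2, [0.5297, -0.3431])] slope [ 0.002 -0.126]
rot units [-0.01  0.   -0.88]
tool units [ 9.89 -0.63 -0.05] rows>= 10 t 33.225
rot units [-0.01  0.   -0.88]
tool units [ 9.89 -0.63  5.95] rows>= 10 t 33.225
```

Request:
send_rows(
  series=[
    {"dx": 0, "dy": 0, "dz": 0, "ax": 0, "ay": 0, "az": -0.88},
    {"dx": 0.99, "dy": -0.06, "dz": 0, "ax": 0, "ay": 0, "az": 0},
    {"dx": 0.99, "dy": -0.06, "dz": 0, "ax": 0, "ay": 0, "az": 0},
    {"dx": 0.99, "dy": -0.06, "dz": 0, "ax": 0, "ay": 0, "az": 0},
    {"dx": 0.99, "dy": -0.06, "dz": 0, "ax": 0, "ay": 0, "az": 0},
    {"dx": 0.99, "dy": -0.06, "dz": 0, "ax": 0, "ay": 0, "az": 0},
    {"dx": 0.99, "dy": -0.06, "dz": 0, "ax": 0, "ay": 0, "az": 0},
    {"dx": 0.99, "dy": -0.06, "dz": 0, "ax": 0, "ay": 0, "az": 0},
    {"dx": 0.99, "dy": -0.07, "dz": 0, "ax": 0, "ay": 0, "az": 0},
    {"dx": 0.99, "dy": -0.07, "dz": 0, "ax": 0, "ay": 0, "az": 0},
    {"dx": 0.98, "dy": -0.07, "dz": 0, "ax": 0, "ay": 0, "az": 0},
    {"dx": 0, "dy": 0, "dz": 1, "ax": 0, "ay": 0, "az": 0},
    {"dx": 0, "dy": 0, "dz": 1, "ax": 0, "ay": 0, "az": 0},
    {"dx": 0, "dy": 0, "dz": 1, "ax": 0, "ay": 0, "az": 0},
    {"dx": 0, "dy": 0, "dz": 0.8, "ax": 0, "ay": 0, "az": 0},
    {"dx": 0, "dy": 0, "dz": 0, "ax": 0, "ay": 0, "az": 0},
    {"dx": 0, "dy": 0, "dz": 0, "ax": 0, "ay": 0, "az": 0},
  ],
)

```text
time_s: 35.35
position: [0.5075, -0.1476, 0.1992]
ee_rot: [[-0.039, 0.999, 0.0], [0.999, 0.039, -0.001], [-0.001, 0.0, -1.0]]
contact_force: [0.4, -1.1, 0.2]
gripper_width: 0.349
finger_force: 0.0
```

```bash
python3 go.py .507 -.147 .155 2.3 0
```

```text
rot units [ 0.    0.01 -0.01]
tool units [ 0.03 -0.02  2.21] rows>= 3 t 35.35
```

Request:
send_rows(
  series=[
    {"dx": 0.03, "dy": -0.02, "dz": 0.8, "ax": 0, "ay": 0, "az": 0},
    {"dx": 0, "dy": 0, "dz": 0.8, "ax": 0, "ay": 0, "az": 0},
    {"dx": 0, "dy": 0, "dz": 0.6, "ax": 0, "ay": 0, "az": 0},
    {"dx": 0, "dy": 0, "dz": 0, "ax": 0, "ay": 0, "az": 0},
    {"dx": 0, "dy": 0, "dz": 0, "ax": 0, "ay": 0, "az": 0},
  ],
)

```text
time_s: 35.98
position: [0.507, -0.147, 0.1549]
ee_rot: [[-0.039, 0.999, -0.0], [0.999, 0.039, -0.001], [-0.001, -0.0, -1.0]]
contact_force: [-0.5, -0.1, -0.0]
gripper_width: 0.348
finger_force: 0.0
```

Request:
send_rows(
  fingers=1,
  series=[
    {"dx": 0, "dy": 0, "dz": 0, "ax": 0, "ay": 0, "az": 0},
    {"dx": 0, "dy": 0, "dz": 0, "ax": 0, "ay": 0, "az": 0},
    {"dx": 0, "dy": 0, "dz": 0, "ax": 0, "ay": 0, "az": 0},
    {"dx": 0, "dy": 0, "dz": 0, "ax": 0, "ay": 0, "az": 0},
    {"dx": 0, "dy": 0, "dz": 0, "ax": 0, "ay": 0, "az": 0},
  ],
)

```text
time_s: 36.6
position: [0.5074, -0.1469, 0.1552]
ee_rot: [[-0.04, 0.999, 0.001], [0.999, 0.04, -0.001], [-0.001, 0.001, -1.0]]
contact_force: [0.0, 0.3, 6.1]
gripper_width: 0.12
finger_force: 59.2
```

```bash
python3 go.py .507 -.147 .365 2.3 0; python3 go.py .524 -.3925 .365 -4.8 0
```

```text
rot units [ 0.01  0.01 -0.  ]
tool units [ -0.    -0.02 -10.49] rows>= 11 t 36.6
rot units [0.01 0.01 0.88]
tool units [-12.17   1.86 -10.49] rows>= 13 t 36.6
```

Request:
send_rows(
  series=[
    {"dx": 0, "dy": 0, "dz": -0.5, "ax": 0, "ay": 0, "az": 0},
    {"dx": 0, "dy": 0, "dz": -0.99, "ax": 0, "ay": 0, "az": 0},
    {"dx": 0, "dy": 0, "dz": -1, "ax": 0, "ay": 0, "az": 0},
    {"dx": 0, "dy": 0, "dz": -1, "ax": 0, "ay": 0, "az": 0},
    {"dx": 0, "dy": 0, "dz": -1, "ax": 0, "ay": 0, "az": 0},
    {"dx": 0, "dy": 0, "dz": -1, "ax": 0, "ay": 0, "az": 0},
    {"dx": 0, "dy": 0, "dz": -1, "ax": 0, "ay": 0, "az": 0},
    {"dx": 0, "dy": 0, "dz": -1, "ax": 0, "ay": 0, "az": 0},
    {"dx": 0, "dy": 0, "dz": -1, "ax": 0, "ay": 0, "az": 0},
    {"dx": 0, "dy": 0, "dz": -1, "ax": 0, "ay": 0, "az": 0},
    {"dx": 0, "dy": 0, "dz": -1, "ax": 0, "ay": 0, "az": 0},
    {"dx": 0, "dy": 0, "dz": 0, "ax": 0, "ay": 0, "az": 0.88},
  ],
)

```text
time_s: 38.1
position: [0.5072, -0.1474, 0.3668]
ee_rot: [[0.086, 0.996, 0.002], [0.996, -0.086, -0.0], [-0.0, 0.003, -1.0]]
contact_force: [0.1, 0.5, -1.9]
gripper_width: 0.117
finger_force: 58.5
```

Request:
send_rows(
  series=[
    {"dx": -0.94, "dy": 0.14, "dz": 0, "ax": 0, "ay": 0, "az": 0},
    {"dx": -0.94, "dy": 0.14, "dz": 0, "ax": 0, "ay": 0, "az": 0},
    {"dx": -0.94, "dy": 0.14, "dz": 0, "ax": 0, "ay": 0, "az": 0},
    {"dx": -0.94, "dy": 0.14, "dz": 0, "ax": 0, "ay": 0, "az": 0},
    {"dx": -0.94, "dy": 0.14, "dz": 0, "ax": 0, "ay": 0, "az": 0},
    {"dx": -0.94, "dy": 0.14, "dz": 0, "ax": 0, "ay": 0, "az": 0},
    {"dx": -0.94, "dy": 0.14, "dz": 0, "ax": 0, "ay": 0, "az": 0},
    {"dx": -0.94, "dy": 0.14, "dz": 0, "ax": 0, "ay": 0, "az": 0},
    {"dx": -0.93, "dy": 0.15, "dz": 0, "ax": 0, "ay": 0, "az": 0},
    {"dx": -0.93, "dy": 0.15, "dz": 0, "ax": 0, "ay": 0, "az": 0},
    {"dx": -0.93, "dy": 0.15, "dz": 0, "ax": 0, "ay": 0, "az": 0},
    {"dx": -0.93, "dy": 0.15, "dz": 0, "ax": 0, "ay": 0, "az": 0},
    {"dx": -0.93, "dy": 0.14, "dz": 0, "ax": 0, "ay": 0, "az": 0},
    {"dx": 0, "dy": 0, "dz": 1, "ax": 0, "ay": 0, "az": 0},
    {"dx": 0, "dy": 0, "dz": 1, "ax": 0, "ay": 0, "az": 0},
    {"dx": 0, "dy": 0, "dz": 1, "ax": 0, "ay": 0, "az": 0},
    {"dx": 0, "dy": 0, "dz": 0, "ax": 0, "ay": 0, "az": 0},
    {"dx": 0, "dy": 0, "dz": 0, "ax": 0, "ay": 0, "az": 0},
  ],
)

```text
time_s: 40.35
position: [0.5239, -0.3922, 0.3053]
ee_rot: [[0.083, 0.997, 0.0], [0.997, -0.083, -0.001], [-0.001, 0.0, -1.0]]
contact_force: [-0.1, 0.1, -0.3]
gripper_width: 0.119
finger_force: 58.5
```

```bash
python3 go.py .524 -.3925 .15 -4.8 0;python3 held.py; python3 - <<'E'
from h import *
# pocket4 divider walls from top/wrist at rim height, along the rack axis
o=np.array([.536,-.249]); e=np.array([.0837,.9965])
for n in("top","wrist"):
    c,im,d=snap(n); Q=cloud(c,d).reshape(-1,3); q=Q[(Q[:,2]>.08)&(Q[:,2]<.09)]
    r=(q[:,:2]-o); s=r@e*1000; x=r@np.array([e[1],-e[0]])*1000
    k=(abs(x)<11)&(s<25)&(s>-230); h,b=np.histogram(s[k],bins=np.arange(-230,26,2)); print(n,[(int(b[i])+1,int(h[i])) for i in range(len(h)) if h[i]>2])
E
```

```text
rot units [0.   0.01 0.01]
tool units [-0.02  0.    7.77] rows>= 8 t 40.35
[ 0.52394525 -0.39215416  0.30532939] 0.11922119726959939 40.35
side 731 zmin 0.1039
   0.1 67 med [ 0.0023  0.038  -0.1895] x [-0.0023  0.0068] y [0.036  0.0395]
   0.13 79 med [ 0.0025  0.0367 -0.1606] x [-0.0024  0.0077] y [0.0352 0.039 ]
   0.16 115 med [-0.001   0.0086 -0.1338] x [-0.0028  0.0061] y [-0.0169  0.0395]
   0.19 99 med [-0.0014 -0.0048 -0.1051] x [-0.0031 -0.0001] y [-0.015   0.0086]
   0.22 143 med [-0.0041 -0.007  -0.0696] x [-0.0064  0.0021] y [-0.0101  0.0037]
   0.25 188 med [-0.0049 -0.0088 -0.0399] x [-0.0066  0.0032] y [-0.0117  0.0062]
   0.28 32 med [-0.0052 -0.0097 -0.0228] x [-0.0064  0.0018] y [-0.0121  0.0053]
wrist 866 zmin 0.1689
   0.16 59 med [ 0.002   0.0379 -0.1349] x [-0.0005  0.0075] y [0.0142 0.0398]
   0.19 97 med [ 0.0008  0.0075 -0.1052] x [-0.0008  0.0022] y [0.0043 0.0136]
   0.22 228 med [ 0.0008  0.0058 -0.0736] x [-0.0038  0.005 ] y [0.0036 0.0071]
   0.25 386 med [ 0.001   0.0078 -0.0384] x [-0.004   0.0056] y [0.0066 0.0087]
   0.28 96 med [ 0.0006  0.0084 -0.0227] x [-0.0042  0.0055] y [0.0074 0.0089]
top [(-73, 5), (-71, 7), (-69, 4), (-23, 9), (-21, 6)]
wrist [(-169, 3), (-167, 28), (-165, 32), (-121, 21), (-119, 42), (-117, 12), (-73, 43), (-71, 44), (-69, 22), (-25, 48), (-23, 47), (-21, 22), (-3, 7), (-1, 4), (1, 3)]
```

Request:
send_rows(
  series=[
    {"dx": 0.05, "dy": 0, "dz": 1, "ax": 0, "ay": 0, "az": 0},
    {"dx": 0, "dy": 0, "dz": 1, "ax": 0, "ay": 0, "az": 0},
    {"dx": 0, "dy": 0, "dz": 1, "ax": 0, "ay": 0, "az": 0},
    {"dx": 0, "dy": 0, "dz": 1, "ax": 0, "ay": 0, "az": 0},
    {"dx": 0, "dy": 0, "dz": 1, "ax": 0, "ay": 0, "az": 0},
    {"dx": 0, "dy": 0, "dz": 1, "ax": 0, "ay": 0, "az": 0},
    {"dx": 0, "dy": 0, "dz": 0.9, "ax": 0, "ay": 0, "az": 0},
    {"dx": 0, "dy": 0, "dz": 0.5, "ax": 0, "ay": 0, "az": 0},
    {"dx": 0, "dy": 0, "dz": 0.3, "ax": 0, "ay": 0, "az": 0},
    {"dx": 0, "dy": 0, "dz": 0, "ax": 0, "ay": 0, "az": 0},
    {"dx": 0, "dy": 0, "dz": 0, "ax": 0, "ay": 0, "az": 0},
  ],
)

```text
time_s: 41.92
position: [0.524, -0.3917, 0.1513]
ee_rot: [[0.083, 0.997, 0.001], [0.997, -0.083, -0.001], [-0.001, 0.001, -1.0]]
contact_force: [0.8, 0.0, -0.3]
gripper_width: 0.117
finger_force: 58.5
```

Request:
send_rows(
  fingers=0.65,
  series=[
    {"dx": 0, "dy": 0, "dz": 0, "ax": 0, "ay": 0, "az": 0},
    {"dx": 0, "dy": 0, "dz": 0, "ax": 0, "ay": 0, "az": 0},
    {"dx": 0, "dy": 0, "dz": 0, "ax": 0, "ay": 0, "az": 0},
    {"dx": 0, "dy": 0, "dz": 0, "ax": 0, "ay": 0, "az": 0},
    {"dx": 0, "dy": 0, "dz": -1, "ax": 0, "ay": 0, "az": 0},
    {"dx": 0, "dy": 0, "dz": -1, "ax": 0, "ay": 0, "az": 0},
    {"dx": 0, "dy": 0, "dz": -1, "ax": 0, "ay": 0, "az": 0},
    {"dx": 0, "dy": 0, "dz": -1, "ax": 0, "ay": 0, "az": 0},
    {"dx": 0, "dy": 0, "dz": -1, "ax": 0, "ay": 0, "az": 0},
    {"dx": 0, "dy": 0, "dz": -1, "ax": 0, "ay": 0, "az": 0},
    {"dx": 0, "dy": 0, "dz": -1, "ax": 0, "ay": 0, "az": 0},
    {"dx": 0, "dy": 0, "dz": 0, "ax": 0, "ay": 0, "az": 0},
  ],
)

```text
time_s: 43.42
position: [0.5241, -0.392, 0.2925]
ee_rot: [[0.083, 0.997, 0.002], [0.997, -0.083, -0.002], [-0.002, 0.002, -1.0]]
contact_force: [0.4, -0.0, 0.0]
gripper_width: 0.35
finger_force: 0.0
```

```bash
python3 - <<'E'
from chk import *
chk(dict(p1=(.49,.58,-.275,-.215),p2=(.49,.58,-.325,-.275),p3=(.49,.58,-.37,-.325),p4=(.49,.58,-.42,-.37)))
E
python3 go.py .528 -.1015 .26 2.3 0
python3 - <<'E'
from h import *
z=np.load("/tmp/side.npz"); cv2.imwrite("pics/s6.png",cv2.convertScaleAbs(cv2.resize(z["im"][95:275,180:330,::-1],None,fx=3,fy=3,interpolation=3),alpha=1.4))
E
```

```text
side p1 111 ztop 0.2012 [(0.1, [0.542, -0.25]), (0.15, [0.5362, -0.2514]), (0.2, [0.5304, -0.2527])] slope [-0.116 -0.027]
side p2 129 ztop 0.2001 [(0.1, [0.5379, -0.2981]), (0.15, [0.5321, -0.2994]), (0.2, [0.5264, -0.3008])] slope [-0.115 -0.026]
side p3 270 ztop 0.1744 [(0.1, [0.5249, -0.3546]), (0.15, [0.5254, -0.3539]), (0.2, [0.5259, -0.3531])] slope [0.01  0.015]
side p4 235 ztop 0.1639 [(0.1, [0.521, -0.4038]), (0.15, [0.5215, -0.4008]), (0.2, [0.522, -0.3979])] slope [0.009 0.059]
top p1 21 ztop 0.2023 [(0.1, [0.5439, -0.2491]), (0.15, [0.5374, -0.248]), (0.2, [0.5309, -0.2469])] slope [-0.13   0.022]
top p2 16 ztop 0.2005 [(0.1, [0.5402, -0.2941]), (0.15, [0.5334, -0.2954]), (0.2, [0.5267, -0.2967])] slope [-0.134 -0.026]
top basket 951 [array([ 527.4, -102.4]), array([ 68.3, 136.8]), np.float64(2.3)]
wrist p2 350 ztop 0.2019 [(0.1, [0.5401, -0.2979]), (0.15, [0.534, -0.2972]), (0.2, [0.5279, -0.2965])] slope [-0.121  0.014]
wrist p3 456 ztop 0.1747 [(0.1, [0.5326, -0.2822]), (0.15, [0.5297, -0.3243]), (0.2, [0.5268, -0.3664])] slope [-0.059 -0.842]
wrist p4 443 ztop 0.1637 [(0.1, [0.5256, -0.3753]), (0.15, [0.5248, -0.3858]), (0.2, [0.5241, -0.3962])] slope [-0.014 -0.209]
rot units [-0.01  0.   -0.88]
tool units [14.46  0.79  1.5 ] rows>= 15 t 43.575
```

View pics/s6.png

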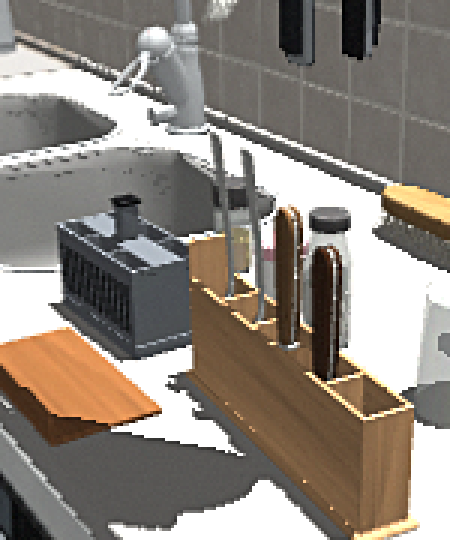

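All four utensils are standing in the rack at crop x of about 222, 255, 288 and 327, and the basket is empty with its stub at (125,205). Next is the basket.

Request:
send_rows(
  series=[
    {"dx": 0, "dy": 0, "dz": 0, "ax": 0, "ay": 0, "az": -0.88},
    {"dx": 0.96, "dy": 0.05, "dz": 0, "ax": 0, "ay": 0, "az": 0},
    {"dx": 0.96, "dy": 0.05, "dz": 0, "ax": 0, "ay": 0, "az": 0},
    {"dx": 0.96, "dy": 0.05, "dz": 0, "ax": 0, "ay": 0, "az": 0},
    {"dx": 0.96, "dy": 0.05, "dz": 0, "ax": 0, "ay": 0, "az": 0},
    {"dx": 0.96, "dy": 0.05, "dz": 0, "ax": 0, "ay": 0, "az": 0},
    {"dx": 0.96, "dy": 0.05, "dz": 0, "ax": 0, "ay": 0, "az": 0},
    {"dx": 0.96, "dy": 0.05, "dz": 0, "ax": 0, "ay": 0, "az": 0},
    {"dx": 0.97, "dy": 0.05, "dz": 0, "ax": 0, "ay": 0, "az": 0},
    {"dx": 0.97, "dy": 0.05, "dz": 0, "ax": 0, "ay": 0, "az": 0},
    {"dx": 0.97, "dy": 0.05, "dz": 0, "ax": 0, "ay": 0, "az": 0},
    {"dx": 0.96, "dy": 0.05, "dz": 0, "ax": 0, "ay": 0, "az": 0},
    {"dx": 0.96, "dy": 0.06, "dz": 0, "ax": 0, "ay": 0, "az": 0},
    {"dx": 0.96, "dy": 0.06, "dz": 0, "ax": 0, "ay": 0, "az": 0},
    {"dx": 0.97, "dy": 0.06, "dz": 0, "ax": 0, "ay": 0, "az": 0},
    {"dx": 0.98, "dy": 0.06, "dz": 0, "ax": 0, "ay": 0, "az": 0},
    {"dx": 0, "dy": 0, "dz": 0, "ax": 0, "ay": 0, "az": 0},
    {"dx": 0, "dy": 0, "dz": 0, "ax": 0, "ay": 0, "az": 0},
  ],
)

```text
time_s: 45.82
position: [0.5279, -0.1024, 0.2902]
ee_rot: [[-0.039, 0.999, -0.001], [0.999, 0.039, -0.001], [-0.001, -0.001, -1.0]]
contact_force: [-0.5, 0.0, 0.3]
gripper_width: 0.349
finger_force: 0.0
```

```bash
python3 - <<'E'
from h import *
for n in("wrist","side"):
    c,im,d=snap(n,"w7" if n=="wrist" else None); Q=cloud(c,d).reshape(-1,3)
    q=Q[(abs(Q[:,0]-.528)<.05)&(abs(Q[:,1]+.102)<.06)&(Q[:,2]>.098)&(Q[:,2]<.118)]; 
    if len(q)>5: print(n,"stub",len(q),np.percentile(q,[3,50,97],axis=0).round(4).tolist())
    q=Q[(Q[:,0]>.36)&(Q[:,0]<.485)&(Q[:,1]>-.28)&(Q[:,1]<-.08)&(Q[:,2]>.0035)&(Q[:,2]<.03)]
    print(n,"board",len(q),np.percentile(q,[1,50,99],axis=0).round(4).tolist())
E
python3 go.py .528 -.102 .100 2.3 0
```

```text
wrist stub 425 [[0.5187, -0.1099, 0.1021], [0.5281, -0.1011, 0.1129], [0.5378, -0.0934, 0.1143]]
wrist board 8712 [[0.3881, -0.256, 0.0044], [0.425, -0.1638, 0.0064], [0.4733, -0.0914, 0.0267]]
side stub 67 [[0.5183, -0.1124, 0.0991], [0.5256, -0.1091, 0.1094], [0.5359, -0.0965, 0.1148]]
side board 1401 [[0.3852, -0.2612, 0.0039], [0.4257, -0.1917, 0.0075], [0.4725, -0.093, 0.0277]]
rot units [-0.    0.01 -0.01]
tool units [0.04 0.01 9.52] rows>= 10 t 45.925
```

View pics/w7.png

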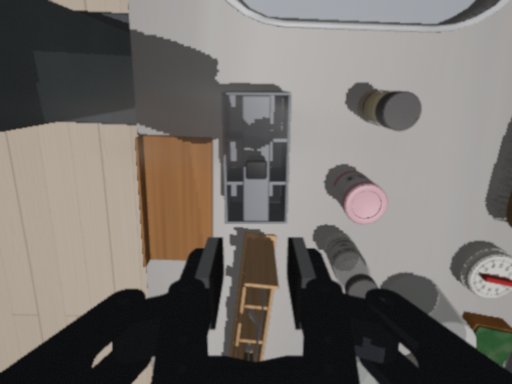

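The basket is empty and its stub, at (257,170), sits under the gripper's line. The board spans u 140–212 and v 137–260. Descend and grip the stub.

Request:
send_rows(
  series=[
    {"dx": 0.02, "dy": 0, "dz": 1, "ax": 0, "ay": 0, "az": 0},
    {"dx": 0.02, "dy": 0, "dz": 1, "ax": 0, "ay": 0, "az": 0},
    {"dx": 0, "dy": 0, "dz": 1, "ax": 0, "ay": 0, "az": 0},
    {"dx": 0, "dy": 0, "dz": 1, "ax": 0, "ay": 0, "az": 0},
    {"dx": 0, "dy": 0, "dz": 1, "ax": 0, "ay": 0, "az": 0},
    {"dx": 0, "dy": 0, "dz": 1, "ax": 0, "ay": 0, "az": 0},
    {"dx": 0, "dy": 0, "dz": 1, "ax": 0, "ay": 0, "az": 0},
    {"dx": 0, "dy": 0, "dz": 1, "ax": 0, "ay": 0, "az": 0},
    {"dx": 0, "dy": 0, "dz": 0.8, "ax": 0, "ay": 0, "az": 0},
    {"dx": 0, "dy": 0, "dz": 0.7, "ax": 0, "ay": 0, "az": 0},
    {"dx": 0, "dy": 0, "dz": 0, "ax": 0, "ay": 0, "az": 0},
    {"dx": 0, "dy": 0, "dz": 0, "ax": 0, "ay": 0, "az": 0},
  ],
)

```text
time_s: 47.42
position: [0.5284, -0.1013, 0.1009]
ee_rot: [[-0.04, 0.999, 0.0], [0.999, 0.04, -0.001], [-0.001, 0.0, -1.0]]
contact_force: [-0.2, -0.3, -0.7]
gripper_width: 0.352
finger_force: 0.0
```

Request:
send_rows(
  fingers=1,
  series=[
    {"dx": 0, "dy": 0, "dz": 0, "ax": 0, "ay": 0, "az": 0},
    {"dx": 0, "dy": 0, "dz": 0, "ax": 0, "ay": 0, "az": 0},
    {"dx": 0, "dy": 0, "dz": 0, "ax": 0, "ay": 0, "az": 0},
    {"dx": 0, "dy": 0, "dz": 0, "ax": 0, "ay": 0, "az": 0},
    {"dx": 0, "dy": 0, "dz": 0, "ax": 0, "ay": 0, "az": 0},
  ],
)

```text
time_s: 48.05
position: [0.5288, -0.1012, 0.1012]
ee_rot: [[-0.04, 0.999, 0.001], [0.999, 0.04, -0.001], [-0.001, 0.001, -1.0]]
contact_force: [0.4, -0.6, 7.3]
gripper_width: 0.197
finger_force: 59.8
```

Request:
send_rows(
  series=[
    {"dx": 0, "dy": 0, "dz": -0.5, "ax": 0, "ay": 0, "az": 0},
    {"dx": 0, "dy": 0, "dz": -0.8, "ax": 0, "ay": 0, "az": 0},
    {"dx": 0, "dy": 0, "dz": -0.8, "ax": 0, "ay": 0, "az": 0},
    {"dx": 0, "dy": 0, "dz": -0.8, "ax": 0, "ay": 0, "az": 0},
    {"dx": 0, "dy": 0, "dz": 0, "ax": 0, "ay": 0, "az": 0},
    {"dx": 0, "dy": 0, "dz": 0, "ax": 0, "ay": 0, "az": 0},
  ],
)

```text
time_s: 48.8
position: [0.5279, -0.1007, 0.1582]
ee_rot: [[-0.04, 0.999, -0.0], [0.999, 0.04, -0.001], [-0.0, -0.0, -1.0]]
contact_force: [0.2, -0.0, -5.1]
gripper_width: 0.2
finger_force: 59.1
```

```bash
python3 go.py .4345 -.176 .16 0 0; python3 go.py .4345 -.176 .108 0 0
```

```text
rot units [-0.    0.    0.29]
tool units [-3.77 -4.67 -0.09] rows>= 5 t 48.8
rot units [-0.    0.    0.29]
tool units [-3.77 -4.67  2.51] rows>= 5 t 48.8
```

Request:
send_rows(
  series=[
    {"dx": 0, "dy": 0, "dz": 0, "ax": 0, "ay": 0, "az": 0.29},
    {"dx": 0, "dy": -0.8, "dz": 0, "ax": 0, "ay": 0, "az": 0},
    {"dx": 0, "dy": -0.8, "dz": 0, "ax": 0, "ay": 0, "az": 0},
    {"dx": 0, "dy": -0.8, "dz": 0, "ax": 0, "ay": 0, "az": 0},
    {"dx": 0, "dy": -0.8, "dz": 0, "ax": 0, "ay": 0, "az": 0},
    {"dx": 0, "dy": -0.8, "dz": 0, "ax": 0, "ay": 0, "az": 0},
    {"dx": 0, "dy": -0.67, "dz": 0, "ax": 0, "ay": 0, "az": 0},
    {"dx": -0.75, "dy": 0, "dz": 0, "ax": 0, "ay": 0, "az": 0},
    {"dx": -0.75, "dy": 0, "dz": 0, "ax": 0, "ay": 0, "az": 0},
    {"dx": -0.75, "dy": 0, "dz": 0, "ax": 0, "ay": 0, "az": 0},
    {"dx": -0.75, "dy": 0, "dz": 0, "ax": 0, "ay": 0, "az": 0},
    {"dx": -0.77, "dy": 0, "dz": 0, "ax": 0, "ay": 0, "az": 0},
    {"dx": 0, "dy": 0, "dz": 0, "ax": 0, "ay": 0, "az": 0},
    {"dx": 0, "dy": 0, "dz": 0.5, "ax": 0, "ay": 0, "az": 0},
    {"dx": 0, "dy": 0, "dz": 0.5, "ax": 0, "ay": 0, "az": 0},
    {"dx": 0, "dy": 0, "dz": 0, "ax": 0, "ay": 0, "az": 0},
    {"dx": 0, "dy": 0, "dz": 0, "ax": 0, "ay": 0, "az": 0},
  ],
)

```text
time_s: 50.92
position: [0.4346, -0.1762, 0.1388]
ee_rot: [[0.001, 1.0, -0.0], [1.0, -0.001, -0.001], [-0.001, -0.0, -1.0]]
contact_force: [0.1, 0.2, -4.0]
gripper_width: 0.2
finger_force: 59.2
```

```bash
python3 go.py .4345 -.176 .108 0 0; python3 - <<'E'
from h import *
c,im,d=snap("top"); P=cloud(c,d)
c,im,d=snap("side"); cv2.imwrite("pics/s8.png",cv2.convertScaleAbs(cv2.resize(im[95:275,160:330,::-1],None,fx=3,fy=3,interpolation=3),alpha=1.4))
print(ctrl.get_state()["joint_pos"])
E
```

```text
rot units [-0.    0.01 -0.01]
tool units [ 0.01 -0.01  1.54] rows>= 2 t 50.925
[-55.64802984   5.94067166  77.31696227 118.49836054  -6.66625513
  60.32370864  24.85641842]
```

View pics/s8.png

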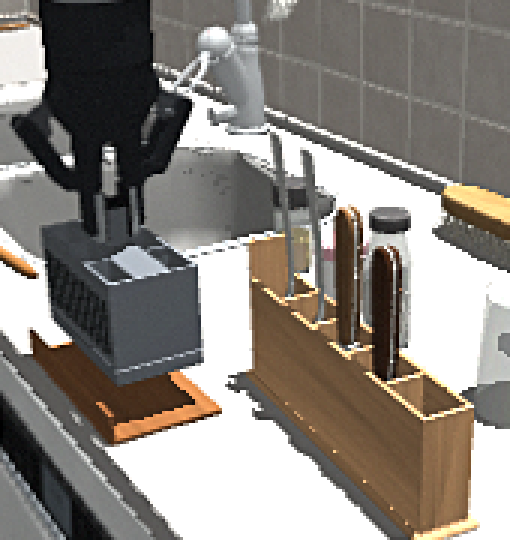

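The basket hangs level over the board, between its rail at crop (70,390) and its back edge. Joint 3 is close to its limit, so I'll lower in small steps and watch it.

Request:
send_rows(
  series=[
    {"dx": 0, "dy": 0, "dz": 0.2, "ax": 0, "ay": 0, "az": 0},
    {"dx": 0, "dy": 0, "dz": 0.2, "ax": 0, "ay": 0, "az": 0},
    {"dx": 0, "dy": 0, "dz": 0, "ax": 0, "ay": 0, "az": 0},
  ],
)

```text
time_s: 51.4
position: [0.4343, -0.1764, 0.1302]
ee_rot: [[0.001, 1.0, -0.001], [1.0, -0.001, -0.001], [-0.001, -0.001, -1.0]]
contact_force: [-1.0, 0.3, -3.5]
gripper_width: 0.195
finger_force: 59.2
```

```bash
python3 go.py .4345 -.176 .108 0 0; python3 -c "
from h import *
print(ctrl.get_state()['joint_pos'])"
```

```text
rot units [-0.01  0.01 -0.01]
tool units [0.02 0.01 1.11] rows>= 2 t 51.4
[-53.54763742   7.83244715  75.96283932 119.02028849  -8.73323134
  59.39063663  26.69701363]
```

Request:
send_rows(
  series=[
    {"dx": 0, "dy": 0, "dz": 0.3, "ax": 0, "ay": 0, "az": 0},
    {"dx": 0, "dy": 0, "dz": 0.3, "ax": 0, "ay": 0, "az": 0},
    {"dx": 0, "dy": 0, "dz": 0.3, "ax": 0, "ay": 0, "az": 0},
    {"dx": 0, "dy": 0, "dz": 0.2, "ax": 0, "ay": 0, "az": 0},
    {"dx": 0, "dy": 0, "dz": 0, "ax": 0, "ay": 0, "az": 0},
    {"dx": 0, "dy": 0, "dz": 0, "ax": 0, "ay": 0, "az": 0},
  ],
)

```text
time_s: 52.15
position: [0.4347, -0.1765, 0.1086]
ee_rot: [[0.001, 1.0, -0.0], [1.0, -0.001, -0.001], [-0.001, -0.0, -1.0]]
contact_force: [0.1, -0.3, -4.2]
gripper_width: 0.199
finger_force: 59.2
```

```bash
python3 -c "
from h import *
print(ctrl.get_state()['joint_pos'])"
```

```text
[-48.96923328  11.5280004   72.58320901 120.19083676 -13.07781078
  56.98401378  30.43177495]
```

Nearly touching. A little lower, then release and rise.

Request:
send_rows(
  series=[
    {"dx": 0, "dy": 0, "dz": 0.1, "ax": 0, "ay": 0, "az": 0},
    {"dx": 0, "dy": 0, "dz": 0, "ax": 0, "ay": 0, "az": 0},
    {"dx": 0, "dy": 0, "dz": 0, "ax": 0, "ay": 0, "az": 0},
  ],
)

```text
time_s: 52.52
position: [0.435, -0.1764, 0.1072]
ee_rot: [[0.001, 1.0, 0.0], [1.0, -0.001, -0.0], [-0.0, 0.0, -1.0]]
contact_force: [-3.9, 1.1, 8.8]
gripper_width: 0.199
finger_force: 61.1
```

Request:
send_rows(
  fingers=0.65,
  series=[
    {"dx": 0, "dy": 0, "dz": 0, "ax": 0, "ay": 0, "az": 0},
    {"dx": 0, "dy": 0, "dz": 0, "ax": 0, "ay": 0, "az": 0},
    {"dx": 0, "dy": 0, "dz": 0, "ax": 0, "ay": 0, "az": 0},
    {"dx": 0, "dy": 0, "dz": 0, "ax": 0, "ay": 0, "az": 0},
    {"dx": 0, "dy": 0, "dz": -0.5, "ax": 0, "ay": 0, "az": 0},
    {"dx": 0, "dy": 0, "dz": -1, "ax": 0, "ay": 0, "az": 0},
    {"dx": 0, "dy": 0, "dz": -1, "ax": 0, "ay": 0, "az": 0},
    {"dx": 0, "dy": 0, "dz": -1, "ax": 0, "ay": 0, "az": 0},
    {"dx": 0, "dy": 0, "dz": -1, "ax": 0, "ay": 0, "az": 0},
    {"dx": 0, "dy": 0, "dz": -1, "ax": 0, "ay": 0, "az": 0},
    {"dx": 0, "dy": 0, "dz": -1, "ax": 0, "ay": 0, "az": 0},
    {"dx": 0, "dy": 0, "dz": 0, "ax": 0, "ay": 0, "az": 0},
    {"dx": 0, "dy": 0, "dz": 0, "ax": 0, "ay": 0, "az": 0},
    {"dx": 0, "dy": 0, "dz": 0, "ax": 0, "ay": 0, "az": 0},
  ],
)

```text
time_s: 54.28
position: [0.4342, -0.1762, 0.2359]
ee_rot: [[0.001, 1.0, -0.001], [1.0, -0.001, -0.001], [-0.001, -0.001, -1.0]]
contact_force: [0.0, 0.7, 0.9]
gripper_width: 0.352
finger_force: 0.0
```

```bash
python3 - <<'E'
from h import *
print(ctrl.get_state()["joint_pos"].__str__())
for n in("wrist","top","side"):
    c,im,d=snap(n,"f_"+n); Q=cloud(c,d).reshape(-1,3)
    b=Q[(Q[:,0]>.37)&(Q[:,0]<.5)&(Q[:,1]>-.28)&(Q[:,1]<-.06)&(Q[:,2]>.075)&(Q[:,2]<.095)]
    if len(b)>20: print(n,"basket",len(b),[np.round(x,1) for x in cv2.minAreaRect((b[:,:2]*1000).astype(np.float32))],np.median(b[:,2]))
    for nm,x,y in(("salt",.649,-.151),("spice",.635,-.23)):
        q=Q[(np.hypot(Q[:,0]-x,Q[:,1]-y)<.05)&(Q[:,2]>.05)&(Q[:,2]<.13)]
        if len(q)>5: print(n,nm,np.median(q,axis=0).round(3))
s=np.load("/tmp/side.npz")["im"][95:275,160:330,::-1]; cv2.imwrite("pics/s9.png",cv2.convertScaleAbs(cv2.resize(s,None,fx=3,fy=3,interpolation=3),alpha=1.4))
E
```

```text
[-54.80791459 -12.57699514  65.18120543 111.38619391  11.92097459
  74.35694141   6.51513644]
wrist basket 6298 [array([ 468., -162.]), array([ 64. , 138.2]), np.float64(0.0)] 0.08411984369251213
wrist salt [ 0.642 -0.148  0.065]
wrist spice [ 0.632 -0.222  0.087]
top basket 394 [array([ 467.9, -162.2]), array([136.1,  63.1]), np.float64(89.3)] 0.08353002700112583
top salt [ 0.65  -0.149  0.065]
top spice [ 0.638 -0.23   0.112]
side basket 697 [array([ 466.9, -162.7]), array([143.3,  66.4]), np.float64(89.8)] 0.08420576516922684
side salt [ 0.634 -0.158  0.066]
side spice [ 0.64  -0.241  0.097]
```

View pics/s9.png

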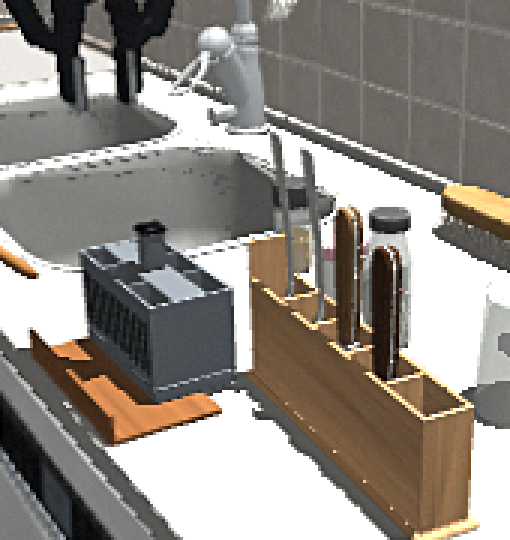

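The basket was knocked backward after release and now overhangs the board's back edge (crop (160,330)). Measure it again, regrip and correct.

```bash
python3 - <<'E'
from h import *
for n in("wrist","top","side"):
    c=cam(n); Q=cloud(c,np.load(f"/tmp/{n}.npz")["d"]).reshape(-1,3)
    g=Q[(Q[:,0]>.37)&(Q[:,0]<.56)&(Q[:,1]>-.28)&(Q[:,1]<-.04)]
    b=g[(g[:,2]>.077)&(g[:,2]<.091)&((g[:,0]<.5)|(g[:,1]>-.21))]; print(n,[np.round(x,1) for x in cv2.minAreaRect((b[:,:2]*1000).astype(np.float32))],np.polyfit(b[:,0],b[:,2],1).round(3))
    s=g[(g[:,2]>.11)&(g[:,2]<.125)&(g[:,1]>-.2)]; print("  stub",len(s),np.percentile(s,[5,50,95],axis=0).round(4).tolist())
E
python3 go.py .472 -.162 .20 0 0;python3 go.py .472 -.162 .108 0 0
```

```text
wrist [array([ 470.7, -162. ]), array([ 69.1, 138.2]), np.float64(0.0)] [-0.024  0.095]
  stub 635 [[0.462, -0.1689, 0.1176], [0.4709, -0.1606, 0.1192], [0.48, -0.1536, 0.1204]]
top [array([ 470.2, -162.3]), array([136.1,  67.6]), np.float64(89.3)] [-0.031  0.098]
rot units [-0.01  0.01 -0.01]
tool units [0.71 1.88 1.81] rows>= 2 t 54.425
rot units [-0.01  0.01 -0.01]
tool units [0.71 1.88 6.41] rows>= 7 t 54.425Traceback (most recent call last):
  File "<stdin>", line 6, in <module>
    return _quantile_unchecked(
        a, q, axis, out, overwrite_input, method, keepdims, weights)
    return _ureduce(a,
                    func=_quantile_ureduce_func,
    ...<5 lines>...
                    overwrite_input=overwrite_input,
                    method=method)
    r = func(a, **kwargs)
    result = _quantile(arr,
                       quantiles=q,
    ...<2 lines>...
                       out=out,
                       weights=wgt)
    slices_having_nans = np.isnan(arr[-1, ...])
                                  ~~~^^^^^^^^^
IndexError: index -1 is out of bounds for axis 0 with size 0
```

Request:
send_rows(
  series=[
    {"dx": 0.37, "dy": 0.91, "dz": 0, "ax": 0, "ay": 0, "az": 0},
    {"dx": 0.37, "dy": 0.91, "dz": 0, "ax": 0, "ay": 0, "az": 0},
    {"dx": 0, "dy": 0, "dz": 0.9, "ax": 0, "ay": 0, "az": 0},
    {"dx": 0, "dy": 0, "dz": 0.9, "ax": 0, "ay": 0, "az": 0},
    {"dx": 0, "dy": 0, "dz": 0.9, "ax": 0, "ay": 0, "az": 0},
    {"dx": 0, "dy": 0, "dz": 0.9, "ax": 0, "ay": 0, "az": 0},
    {"dx": 0, "dy": 0, "dz": 0.9, "ax": 0, "ay": 0, "az": 0},
    {"dx": 0, "dy": 0, "dz": 0.9, "ax": 0, "ay": 0, "az": 0},
    {"dx": 0, "dy": 0, "dz": 0.5, "ax": 0, "ay": 0, "az": 0},
    {"dx": 0, "dy": 0, "dz": 0.5, "ax": 0, "ay": 0, "az": 0},
    {"dx": 0, "dy": 0, "dz": 0, "ax": 0, "ay": 0, "az": 0},
    {"dx": 0, "dy": 0, "dz": 0, "ax": 0, "ay": 0, "az": 0},
  ],
)

```text
time_s: 55.92
position: [0.4713, -0.1618, 0.1089]
ee_rot: [[0.001, 1.0, 0.0], [1.0, -0.001, -0.001], [-0.001, 0.0, -1.0]]
contact_force: [0.1, -0.3, -0.1]
gripper_width: 0.351
finger_force: 0.0
```

Request:
send_rows(
  fingers=1,
  series=[
    {"dx": 0, "dy": 0, "dz": 0, "ax": 0, "ay": 0, "az": 0},
    {"dx": 0, "dy": 0, "dz": 0, "ax": 0, "ay": 0, "az": 0},
    {"dx": 0, "dy": 0, "dz": 0, "ax": 0, "ay": 0, "az": 0},
    {"dx": 0, "dy": 0, "dz": 0, "ax": 0, "ay": 0, "az": 0},
    {"dx": 0, "dy": 0, "dz": -0.5, "ax": 0, "ay": 0, "az": 0},
    {"dx": 0, "dy": 0, "dz": -0.6, "ax": 0, "ay": 0, "az": 0},
    {"dx": 0, "dy": 0, "dz": 0, "ax": 0, "ay": 0, "az": 0},
    {"dx": 0, "dy": 0, "dz": 0, "ax": 0, "ay": 0, "az": 0},
  ],
)

```text
time_s: 56.92
position: [0.4711, -0.1612, 0.1305]
ee_rot: [[0.0, 1.0, 0.0], [1.0, -0.0, -0.0], [-0.0, 0.0, -1.0]]
contact_force: [-0.1, -0.1, -4.5]
gripper_width: 0.196
finger_force: 59.2
```

```bash
python3 go.py .435 -.176 .131 0 0; python3 -c "
from h import *
print(ctrl.get_state()['joint_pos'])"
```

```text
rot units [ 0.  0. -0.]
tool units [-0.74 -1.8  -0.03] rows>= 2 t 56.925
[-47.70960185  14.5403059   69.94196365 115.30736903 -15.68811496
  60.53970178  29.47241155]
```

Request:
send_rows(
  series=[
    {"dx": -0.25, "dy": -0.6, "dz": 0, "ax": 0, "ay": 0, "az": 0},
    {"dx": -0.25, "dy": -0.6, "dz": 0, "ax": 0, "ay": 0, "az": 0},
    {"dx": -0.24, "dy": -0.6, "dz": 0, "ax": 0, "ay": 0, "az": 0},
    {"dx": 0, "dy": 0, "dz": 0, "ax": 0, "ay": 0, "az": 0},
    {"dx": 0, "dy": 0, "dz": 0.3, "ax": 0, "ay": 0, "az": 0},
    {"dx": 0, "dy": 0, "dz": 0.3, "ax": 0, "ay": 0, "az": 0},
    {"dx": 0, "dy": 0, "dz": 0.3, "ax": 0, "ay": 0, "az": 0},
    {"dx": 0, "dy": 0, "dz": 0.15, "ax": 0, "ay": 0, "az": 0},
    {"dx": 0, "dy": 0, "dz": 0, "ax": 0, "ay": 0, "az": 0},
    {"dx": 0, "dy": 0, "dz": 0, "ax": 0, "ay": 0, "az": 0},
  ],
)

```text
time_s: 58.18
position: [0.435, -0.1767, 0.1095]
ee_rot: [[0.001, 1.0, -0.0], [1.0, -0.001, -0.001], [-0.001, -0.0, -1.0]]
contact_force: [-0.3, -1.4, -3.0]
gripper_width: 0.197
finger_force: 59.5
```

Request:
send_rows(
  fingers=0.65,
  series=[
    {"dx": 0, "dy": 0, "dz": 0, "ax": 0, "ay": 0, "az": 0},
    {"dx": 0, "dy": 0, "dz": 0, "ax": 0, "ay": 0, "az": 0},
    {"dx": 0, "dy": 0, "dz": 0, "ax": 0, "ay": 0, "az": 0},
    {"dx": 0, "dy": 0, "dz": 0, "ax": 0, "ay": 0, "az": 0},
    {"dx": 0, "dy": 0, "dz": -0.5, "ax": 0, "ay": 0, "az": 0},
    {"dx": 0, "dy": 0, "dz": -1, "ax": 0, "ay": 0, "az": 0},
    {"dx": 0, "dy": 0, "dz": -1, "ax": 0, "ay": 0, "az": 0},
    {"dx": 0, "dy": 0, "dz": -1, "ax": 0, "ay": 0, "az": 0},
    {"dx": 0, "dy": 0, "dz": -1, "ax": 0, "ay": 0, "az": 0},
    {"dx": 0, "dy": 0, "dz": -1, "ax": 0, "ay": 0, "az": 0},
    {"dx": 0, "dy": 0, "dz": -1, "ax": 0, "ay": 0, "az": 0},
    {"dx": 0, "dy": 0, "dz": 0, "ax": 0, "ay": 0, "az": 0},
    {"dx": 0, "dy": 0, "dz": 0, "ax": 0, "ay": 0, "az": 0},
    {"dx": 0, "dy": 0, "dz": 0, "ax": 0, "ay": 0, "az": 0},
    {"dx": 0, "dy": 0, "dz": 0, "ax": 0, "ay": 0, "az": 0},
    {"dx": 0, "dy": 0, "dz": 0, "ax": 0, "ay": 0, "az": 0},
  ],
)

```text
time_s: 60.18
position: [0.4349, -0.1763, 0.2393]
ee_rot: [[0.001, 1.0, -0.001], [1.0, -0.001, -0.001], [-0.001, -0.001, -1.0]]
contact_force: [0.3, -0.3, -0.1]
gripper_width: 0.351
finger_force: 0.0
```

```bash
python3 - <<'E'
from h import *
for n in("wrist","top","side"):
    c,im,d=snap(n,"g_"+n); Q=cloud(c,d).reshape(-1,3)
    g=Q[(Q[:,0]>.37)&(Q[:,0]<.5)&(Q[:,1]>-.28)&(Q[:,1]<-.04)]
    b=g[(g[:,2]>.077)&(g[:,2]<.091)]; print(n,[np.round(x,1) for x in cv2.minAreaRect((b[:,:2]*1000).astype(np.float32))],np.median(b[:,2]),np.polyfit(b[:,0],b[:,2],1).round(3))
    print(" board front/back",np.percentile(g[(g[:,2]>.003)&(g[:,2]<.03)][:,0],[1,99]).round(4),"rail",np.median(g[(g[:,2]>.02)&(g[:,2]<.03)&(g[:,0]<.4)],axis=0).round(4))
s=np.load("/tmp/side.npz")["im"][95:275,160:330,::-1]; cv2.imwrite("pics/s10.png",cv2.convertScaleAbs(cv2.resize(s,None,fx=3,fy=3,interpolation=3),alpha=1.4))
E
```

```text
wrist [array([ 433.8, -176.9]), array([137.8,  68.6]), np.float64(89.7)] 0.08398494229930675 [0.002 0.083]
 board front/back [0.3869 0.4726] rail [ 0.3889 -0.1651  0.0258]
top [array([ 432.4, -220.8]), array([67.2, 48.4]), np.float64(1.9)] 0.08353375501491545 [0.006 0.081]
 board front/back [0.3868 0.4966] rail [ 0.3875 -0.2297  0.0248]
side [array([ 432.9, -178.1]), array([139.9,  69.7]), np.float64(89.8)] 0.08454778630470572 [0.009 0.079]
 board front/back [0.3849 0.4731] rail [ 0.3873 -0.1874  0.0256]
```

View pics/s10.png

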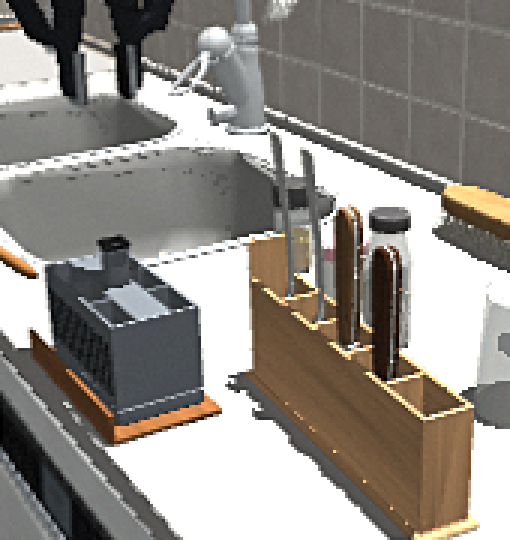

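The basket now stands flat on the middle of the board, behind the rail, at about (0.433, −0.177). All four utensils are still in the rack and the gripper is clear, so I'll hand in.

```bash
python3 -c "
from rig import ctrl
print(ctrl.hand_in())"
```

```text
the job is handed in; nothing more can be done
None
```

Job handed in, with no verdict returned: both forks are in pockets 1–2, the peeler and opener in 3–4, and the empty basket stands flat mid-board after I reset it once when it was knocked aside; the spice jar and salt tub stayed in place.

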